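# Set a cemented heel to press and lay out the shoemaker's bench

## Robot

A 6-joint arm with a two-finger parallel gripper is mounted at the origin on the work surface. World frame = base frame: x ahead of the robot, y to its left, z up, the work surface at z = 0. Lengths are in m, angles in degrees, forces in N, time in s.
With the tool pointing down it reaches from about 0.375 to 0.75 m from the base axis. Payload 9 kg.
Tool frame: the origin (TCP) lies on the mounting face of the last link; the fingertips stand 173 mm ahead of it and the grasp point (between the pads) lies 155 mm ahead of it; z points along the fingers, y is the line along which they close (so a half turn about z gives the same grasp; the last joint's range is limited). The gripper opens to 85 mm and grips with 20 to 120 N. Pads are 22 mm wide; open, the fingers measure 114 mm over their backs; the gripper's body (76 mm by 85 mm) begins 54 mm behind the grasp point. The pads swing forward as they close: fully open they stand 13 mm farther back than shut.
Start: joints at [-81.457, 5.964, 5.575, 89.605, 0, 77.527], TCP at [0.215, -0.56, 0.405] pointing down, gripper open.
Joint ranges: [-171.21, 171.21], [-48.23, 106.86], [-62.78, 66.21], [-105.2, 120.99], [-86.42, 89.51], [-180, 180]. Speed limits (degrees/s): [127.2, 127.2, 147.25, 180, 180, 180].

## Interface

Orientations are given as [roll, pitch, yaw] about the fixed x, y, z axes, in that order (R = Rz(yaw) Ry(pitch) Rx(roll)).
In Python, from station import sensors, eyes, manip, spotter gives the robot as it stands. The module is installed in compiled form; this text tells all that it offers.
- The arm moves only by the tool apply_moves, never from a script. Its argument "commands" is a list of rows, each an object of numbers: "x", "y", "z": the shift along the tool's x, y, z in units of 30 mm (1.0 is 30 mm); "spin": the turn about the tool's z in units of 5 degrees (1.0 is 5 degrees); "gripper": the opening, from 0 (shut) to 1 (fully open). In form: [{"x": .., "y": .., "z": .., "spin": .., "gripper": ..}, ...]. A call has 1 to 5 rows; each row is the pose to reach, as a shift and turn from the pose commanded when the call began, along the tool's axes at that moment; what a row does not reach only later rows make up. A row lasts 1/12 s, in which the tool goes at most 41.7 mm and 7.16 degrees, less where a joint would pass 70% of its speed; a pose out of reach is approached as far as the arm can. A call with a gripper value outside its range is refused whole. The fingers move at their own pace and stop on an object; "grip_force" is the grip in N (left out, the last holds). Time passes only in rows, so rows that repeat a pose let the fingers close. It gives the time, the measured TCP pose, the force, the opening and the grip force at its end, in the units of the state.
- sensors.read_state(): the state, without advancing time (a new reading comes with each control period).
- eyes.snapshot(name): name is "scene" or "top" or "wrist"; returns a dict with "pixels" (420x560x3 uint8, red, green, blue), "mtx" (3x3 intrinsics, pixels), "R" (3x3) and "t" (3): a world point X has camera coordinates R X + t. Camera axes: x right, y down, z forward; pixel columns grow to the right and rows downward; lengths in m; the calibration is good to about 2 mm. A picture is of the moment at which its call begins. There is no depth.
- manip.hand_in(): hands the job in; it is judged then, once.
Trained networks look in a picture, given as the dict that the camera call returned (one of the last four; its "shot" number tells which), for a name from the list of things; names that differ only in an ending like _2 or _b are one class to them, and where a whole thing is asked for, a point or a joint stands for the part that bears it (a point fixed in the world has none). Each returns a list of dicts, best first, with "p" (0 to 1); they miss things now and then, are a little off and sometimes report something else, mostly with a low value. They report only what shows in the picture. A call takes as long as a camera call. They do not tell look-alikes from the thing itself.
- spotter.trace(label, picture): "pixels" (420x560 bool, what is visible of it) and "at" ([row, column] in pixels, amid what is visible of it).
- spotter.landmark_of(label, picture): "at" ([row, column] in pixels: a listed point, or the origin of a listed thing).
The state is a dict: "time_s": time; "q": joint angles; "qvel": joint speeds; "effort": joint torques, N m; "tool_pos": TCP position; "eef_rot": TCP orientation; "ft_force": force on the tool from outside, world axes, zero at the start; "moment": the same for the moment, N m; "gripper_width": opening from 0.0 (shut) to 1.0 (fully open); "grasp_force": force on a finger pad.
Only numpy, scipy, OpenCV 4.12 (cv2) and the standard library are available. Lean on these libraries where they do the work, as an engineer would, in place of code of your own. Each camera call takes 0.05 s, during which the arm holds its last target. There are 200 camera calls.

## Task

Set the cemented heel to press and lay out the bench for nailing it: put the large rubber heel block in the middle of the cork pad, the small heel block centred on top of it and the steel weight centred on top of that. Stand the glue jar upright on the bench midway between the cork pad and the steel bench block, and lay the nail tin, lid up, on the bench behind the steel block (off the long side away from the robot), centred on that side with a gap of about 2 cm. Keep the jar upright throughout and leave the thread spool, the brush and the dye bottle where they stand.

Things in the scene. Friction and masses are not known exactly. Their poses are not given: they have to be found in the camera images.
- pad: Target, fixed: square cork pad, 100 x 100 mm, 6 mm thick, flat on the bench. Origin: centre of its underside, on the bench (z = 0). Its x axis points roughly away from the robot (within 0.2 rad), square to its edges. The steel bench block stands 230 mm from it, centre to centre, along its +y or -y axis, and is parallel to it.
- bench_block: Target, fixed: bare steel bench block, 70 mm (x) by 90 mm (y), 25 mm high. Origin: centre of its underside, on the bench. Its x axis points roughly away from the robot (within 0.2 rad), square to its long sides: behind the block is its +x.
- heel_large: Loose: the larger of two black rubber heel blocks, lying flat, D-shaped seen from above: 64 mm long (x), 60 mm wide (y), 18 mm thick, about 75 g. Origin: centre of the underside of that outline. Round end (radius 30 mm) at +x; straight parallel sides, 60 mm apart, from 32 mm behind the origin (-x) to 2 mm ahead of it. Any heading on the pad is fine.
- heel_small: Loose: the smaller black rubber heel block, same D shape: 46 mm long (x), 42 mm wide (y), 18 mm thick, about 40 g. Origin: centre of the underside. Round end (radius 21 mm) at +x; straight parallel sides, 42 mm apart, from 23 mm behind the origin (-x) to 2 mm ahead of it. Any heading is fine.
- weight: Loose: dark steel pressing weight, upright: round body 44 mm in diameter and 28 mm high, then a narrow neck and a small knob 24 mm in diameter, 46 mm high in all, about 0.36 kg. Origin: centre of its underside.
- glue_jar: Loose: closed round amber jar with a black cap and a pale label, 48 mm in diameter, 65 mm high, about 150 g, upright. Origin: centre of its underside.
- nail_tin: Loose: closed flat round tin of bright metal with a brass-coloured disc on its lid, 62 mm in diameter, 22 mm high, about 110 g. Origin: centre of its underside.
- spool: Bystander, loose: wooden thread spool with grey thread, upright, flanges 42 mm in diameter, 45 mm high. Origin: centre of its underside. Leave it alone.
- brush: Bystander, loose: small brush lying on its bristles, dark wooden back, 80 mm (x) by 34 mm (y), 32 mm high. Origin: centre of its underside. Leave it alone.
- dye_bottle: Bystander, loose: slim black bottle with a white cap, upright, 36 mm in diameter, 90 mm high. Origin: centre of its underside. Leave it alone.
Things that resemble listed ones, but are neither listed nor needed, are in the scene too. What is shaped like the nail_tin but orange is not meant.

How it is judged (in metres and radians):
At the end, for the whole second after the job is handed in: All at rest, level: large heel within 12 mm of pad centre; small heel on it and weight on that, within 10 mm; jar on the bench within 15 mm of the pad-block line and 130 mm of both centres; tin on the bench 72 to 101 mm behind the block's centre, within 15 mm of its middle line (horizontal distance between heel_large and pad below 0.012 m and z of heel_large in the frame of pad between 0.002 and 0.01 m and horizontal distance between heel_small and heel_large below 0.01 m and z of heel_small in the frame of heel_large between 0.014 and 0.022 m and horizontal distance between weight and heel_small below 0.01 m and z of weight in the frame of heel_small between 0.014 and 0.022 m and x of glue_jar in the frame of pad between -0.015 and 0.015 m and horizontal distance between glue_jar and pad below 0.13 m and horizontal distance between glue_jar and bench_block below 0.13 m and x of nail_tin in the frame of bench_block between 0.072 and 0.101 m and y of nail_tin in the frame of bench_block between -0.015 and 0.015 m and height (world z) of each of glue_jar, nail_tin below 0.004 m and angle between each of heel_large, heel_small, weight, glue_jar, nail_tin's own z axis and vertical below 0.1 rad and linear speed of each of heel_large, heel_small, weight, glue_jar, nail_tin below 0.02 m/s); the robot touches nothing.
It fails at once if the glue jar is tipped more than about 30 degrees (angle between glue_jar's own z axis and vertical above 0.52 rad).
It fails at once if a bystander (spool) is moved more than 25 mm (distance of spool from where it was at the start of the episode above 0.025 m).
It fails at once if a bystander (brush) is moved more than 25 mm (distance of brush from where it was at the start of the episode above 0.025 m).
It fails at once if a bystander (dye_bottle) is moved more than 25 mm (distance of dye_bottle from where it was at the start of the episode above 0.025 m).
It also fails if it takes over 125 s, if anything falls off the work surface, if the arm or the gripper's body presses on something with over 40 N, if the wrist force passes 120 N, or if a joint passes its speed limit or range.

## Working session

There is one attempt and no reset: what is moved stays moved. The work goes in short steps, Python scripts to look and compute and a tool call to move; the robot and the scene stay as the last step left them, time stands still between calls to the robot, and variables do not carry over. Pictures are saved under pics/ and viewed, at most 14 in all, crops included, and the job is handed in when it is done.

Besides the shell and the picture viewer there is one more tool, called after "Emit:" by a JSON object that holds its "name" and its "arguments". apply_moves: Moves the arm, as the interface text tells. Its arguments: {"type":"object","properties":{"commands":{"type":"array","items":{"type":"object","properties":{"x":{"type":"number"},"y":{"type":"number"},"z":{"type":"number"},"spin":{"type":"number"},"gripper":{"type":"number"}}}},"grip_force":{"type":"number"}},"required":["commands"]}

```bash
mkdir -p pics
cat > h.py <<'E'
import numpy as np, cv2
from station import sensors, eyes, manip, spotter
def ray(pic,rc):
    K,R,t=map(np.array,(pic["mtx"],pic["R"],pic["t"]))
    d=R.T@np.linalg.solve(K,[rc[1],rc[0],1.]); return -R.T@t, d/np.linalg.norm(d)
def at_z(pic,rc,z):
    o,d=ray(pic,rc); return o+d*(z-o[2])/d[2]
def tri(rs):
    A=sum(np.eye(3)-np.outer(d,d) for o,d in rs); b=sum((np.eye(3)-np.outer(d,d))@o for o,d in rs)
    return np.linalg.solve(A,b)
def proj(pic,X):
    c=np.array(pic["R"])@np.array(X)+np.array(pic["t"]).ravel(); p=np.array(pic["mtx"])@c; return p[1]/p[2],p[0]/p[2]
def save(pic,n,s=1.0):
    im=cv2.cvtColor(pic["pixels"],cv2.COLOR_RGB2BGR); cv2.imwrite(f"pics/{n}.png",cv2.resize(im,None,fx=s,fy=s))
NAMES="pad bench_block heel_large heel_small weight glue_jar nail_tin spool brush dye_bottle".split()
E
python3 - <<'E'
from h import *
s=sensors.read_state(); print({k:np.round(v,3) for k,v in s.items()})
P={n:eyes.snapshot(n) for n in("scene","top")}
for n,p in P.items():
    save(p,n+"0",1.4); print(n,p["shot"],np.round(p["mtx"],1).tolist(),np.round(-np.array(p["R"]).T@np.array(p["t"]).ravel(),3))
for l in NAMES:
    for n,p in P.items():
        print(l,n,[(round(r["p"],2),np.round(r["at"]).tolist(),np.round(at_z(p,r["at"],0)[:2],3).tolist()) for r in spotter.landmark_of(l,p)[:3]])
print(sensors.read_state()["time_s"])
E
```

```text
{'time_s': np.float64(0.0), 'q': array([-8.1458e+01,  5.9970e+00,  5.5270e+00,  8.9603e+01,  1.0000e-03,
        7.7526e+01]), 'qvel': array([-0.056, -0.001, -0.078, -0.015, -0.02 ,  0.025]), 'effort': array([ 0.0000e+00, -5.5693e+01,  5.0365e+01,  1.7000e-02, -0.0000e+00,
       -0.0000e+00]), 'tool_pos': array([ 0.215, -0.56 ,  0.404]), 'eef_rot': array([-1.79929e+02, -1.70000e-02,  2.10160e+01]), 'ft_force': array([ 0.577,  0.546, -0.301]), 'moment': array([ 0.013, -0.012,  0.003]), 'grasp_force': np.float64(0.0), 'gripper_width': np.float64(1.001)}
scene 1 [[502.2, 0.0, 278.0], [0.0, 502.2, 213.4], [0.0, 0.0, 1.0]] [1.1   0.45  1.038]
top 2 [[490.5, 0.0, 276.8], [0.0, 490.5, 206.5], [0.0, 0.0, 1.0]] [ 0.436 -0.038  1.345]
pad scene [(0.77, [209.0, 263.0], [0.523, -0.108])]
pad top [(0.71, [211.0, 303.0], [0.529, -0.113])]
bench_block scene [(0.96, [262.0, 333.0], [0.526, 0.127])]
bench_block top [(0.97, [209.0, 219.0], [0.528, 0.119])]
heel_large scene [(0.89, [346.0, 419.0], [0.566, 0.397])]
heel_large top [(0.78, [193.0, 116.0], [0.564, 0.404])]
heel_small scene [(0.83, [309.0,
[... 441 characters left out ...]
 [130.0, 184.0], [0.464, -0.485])]
nail_tin top [(0.97, [240.0, 437.0], [0.46, -0.482]), (0.67, [164.0, 433.0], [0.668, -0.471]), (0.59, [198.0, 407.0], [0.573, -0.399])]
spool scene [(0.59, [316.0, 358.0], [0.6, 0.257])]
spool top [(0.49, [180.0, 167.0], [0.606, 0.265]), (0.21, [211.0, 303.0], [0.528, -0.112])]
brush scene [(0.67, [140.0, 212.0], [0.437, -0.394]), (0.32, [346.0, 415.0], [0.574, 0.391])]
brush top [(0.57, [244.0, 405.0], [0.444, -0.395])]
dye_bottle scene [(0.85, [169.0, 229.0], [0.483, -0.274]), (0.38, [286.0, 391.0], [0.485, 0.269]), (0.25, [140.0, 212.0], [0.438, -0.391])]
dye_bottle top [(0.58, [230.0, 359.0], [0.481, -0.266]), (0.44, [230.0, 123.0], [0.464, 0.378])]
1.1
```

View pics/top0.png

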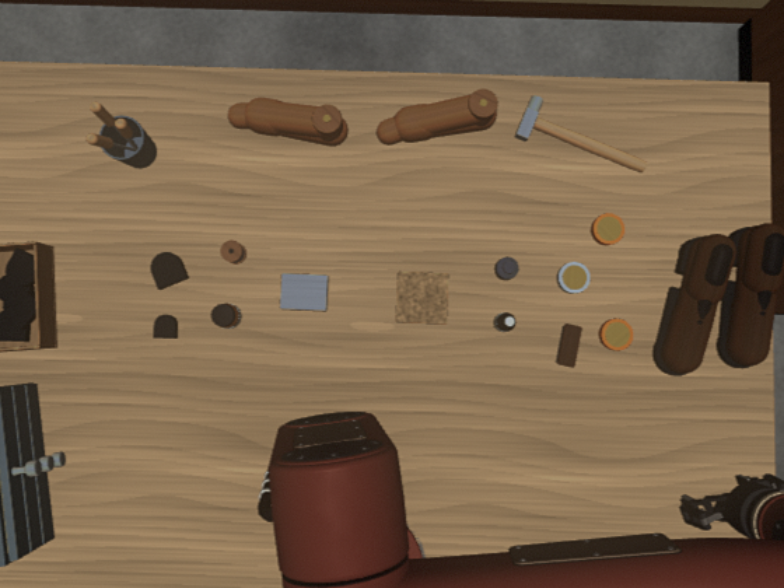

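View pics/scene0.png

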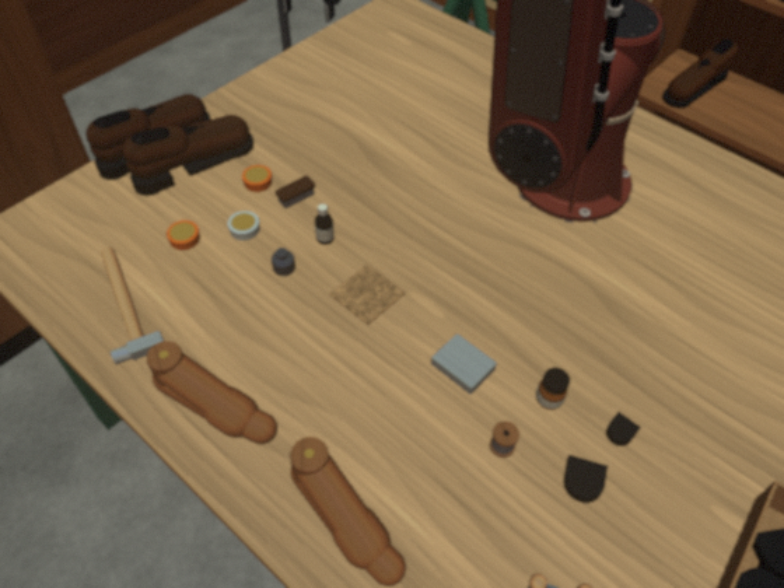

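The top view (×1.4) shows the pad at (423,297), the steel block at (304,292), the heels at (168,270) and (166,327), and the jar at (225,316). It also shows the spool at (232,251), the weight at (507,268), the dye bottle at (506,322), the brush at (569,345) and the bright tin at (574,278), with orange look-alike tins beside it. The scene view agrees. Next I fit each pose, with z free, from the masks in both views.

```bash
cat >> h.py <<'E'
from scipy.optimize import minimize
a=np.linspace(0,2*np.pi,40,endpoint=False)
def cyl(r,z0,z1): return [np.c_[r*np.cos(a),r*np.sin(a),0*a+z] for z in(z0,z1)]
def ext(o,h): o=np.array(o,float); return [np.c_[o,0*o[:,0]+z] for z in(0,h)]
def box(x,y,h): return np.vstack(ext([[x/2,y/2],[-x/2,y/2],[-x/2,-y/2],[x/2,-y/2]],h))
def D(L,W,h):
    b=np.linspace(-np.pi/2,np.pi/2,20); r=W/2
    return np.vstack(ext([[-L/2,-r]]+[[.002+r*np.cos(t),r*np.sin(t)] for t in b]+[[-L/2,r]],h))
MOD=dict(pad=box(.1,.1,.006),bench_block=box(.07,.09,.025),heel_large=D(.064,.06,.018),heel_small=D(.046,.042,.018),
 weight=np.vstack(cyl(.022,0,.028)+cyl(.012,.038,.046)),glue_jar=np.vstack(cyl(.024,0,.065)),nail_tin=np.vstack(cyl(.031,0,.022)),
 spool=np.vstack(cyl(.021,0,.045)),brush=box(.08,.034,.032),dye_bottle=np.vstack(cyl(.018,0,.065)+cyl(.01,.06,.09)))
def sil(pic,l,x,S=4):
    c,s=np.cos(x[3]),np.sin(x[3]); M=MOD[l]@np.array([[c,s,0],[-s,c,0],[0,0,1]])+x[:3]
    C=M@np.array(pic["R"]).T+np.array(pic["t"]).ravel(); p=C@np.array(pic["mtx"]).T; p=p[:,:2]/p[:,2:]
    h=cv2.convexHull(p.astype(np.float32)).reshape(-1,2); m=np.zeros((420,560),np.uint8)
    cv2.fillConvexPoly(m,np.round(h*16).astype(np.int32),255,cv2.LINE_AA,4); return m/255.
def fit(l,obs,x0,yaws=(0,),freez=True):
    """obs: list of (pic, mask)"""
    B=[(p,cv2.GaussianBlur(m.astype(np.float32),(0,0),1.2)) for p,m in obs]
    def cost(x,yz):
        x=x if yz else np.r_[x[:2],x0[2],x[2]]
        return np.mean([np.sum((cv2.GaussianBlur(sil(p,l,x),(0,0),1.2)-m)**2)/max(m.sum(),1) for p,m in B])
    best=None
    for y in yaws:
        st=np.r_[x0[:3],y] if freez else np.r_[x0[:2],y]
        d=[.008,.008]+([.006] if freez else [])+[.3]
        r=minimize(cost,st,args=(freez,),method="Nelder-Mead",options=dict(initial_simplex=np.vstack([st]+[st+np.eye(len(st))[i]*d[i] for i in range(len(st))]),xatol=2e-4,fatol=1e-5,maxiter=300))
        if best is None or r.fun<best.fun: best=r
    return (best.x if freez else np.r_[best.x[:2],x0[2],best.x[2]]),best.fun
def pick(l,p,near,tol=25):
    """trace nearest to expected pixel"""
    c=[r for r in spotter.trace(l,p)]
    c=[(np.hypot(*(np.array(r["at"])-near)),r) for r in c]
    c=[x for x in c if x[0]<tol]
    return min(c,key=lambda x:x[0])[1] if c else None
E
python3 - <<'E'
from h import *
G=dict(pad=(.527,-.11),bench_block=(.527,.122),heel_large=(.565,.40),heel_small=(.46,.389),weight=(.585,-.27),glue_jar=(.475,.266),nail_tin=(.575,-.396),spool=(.603,.262),brush=(.44,-.394),dye_bottle=(.482,-.27))
P=[eyes.snapshot(n) for n in("scene","top")]
for l,g in G.items():
    obs=[]
    for p in P:
        r=pick(l,p,np.array(proj(p,[*g,.015])))
        if r: obs.append((p,r["pixels"]))
    if not obs: print(l,"none"); continue
    ys=(-.1,.1) if l in("pad","bench_block") else np.arange(-3,3.1,.75) if "heel" in l else (0,1.5) if l=="brush" else (0,)
    x,f=fit(l,obs,np.r_[g,0],ys,len(obs)>1); print(l,len(obs),np.round(x,4),round(f,3))
print(sensors.read_state()["time_s"])
E
```

```text
pad 2 [ 0.525  -0.108  -0.0015 -0.0263] 0.015
bench_block 2 [ 0.5289  0.1214 -0.0016 -0.0044] 0.044
heel_large 1 [0.5705 0.39   0.     0.4217] 0.029
heel_small 2 [ 0.4555  0.388  -0.0024  0.0083] 0.044
weight 2 [ 0.5853 -0.2713 -0.0034  0.28  ] 0.095
glue_jar 1 [0.4771 0.2672 0.     0.0118] 0.126
nail_tin 2 [ 0.571  -0.4022 -0.0015  0.3797] 0.04
spool 2 [ 6.031e-01  2.605e-01 -2.000e-04  1.020e-01] 0.039
brush 2 [ 0.4389 -0.393  -0.0024 -0.151 ] 0.143
dye_bottle 2 [ 0.4805 -0.2667 -0.0126  0.4641] 0.207
2.2
```

Both views agree: heights come out within 3 mm of zero and pad to block is 229 mm. So the pad is at (0.525,-0.108) and the block at (0.529,0.121). The move planner comes next, starting with the tin.

```bash
cat >> h.py <<'E'
def plan(wps,step=.15,rot=30):
    """wps: (x,y,z,yaw). Prints one line per call: final tool-axis units from the running pose."""
    s=sensors.read_state(); p=np.array(s["tool_pos"],float); yaw=s["eef_rot"][2]
    for w in wps:
        tgt=np.array(w[:3]); dy=w[3]-yaw
        n=max(1,int(np.ceil(np.linalg.norm(tgt-p)/step)),int(np.ceil(abs(dy)/rot)))
        for i in range(n):
            d=(tgt-p)/(n-i); c,si=np.cos(np.radians(yaw)),np.sin(np.radians(yaw))
            u=np.round(np.array([c*d[0]+si*d[1], si*d[0]-c*d[1], -d[2], ])/.03,2); sp=np.round(-(w[3]-yaw)/(n-i)/5,2)
            v=u*.03; p=p+[c*v[0]+si*v[1], si*v[0]-c*v[1], -v[2]]; yaw-=sp*5
            print(u.tolist(),sp," ->",np.round(p,3),round(yaw,1))
E
python3 - <<'E'
from h import *
plan([(.40,-.48,.36,30),(.571,-.402,.33,30)],.15)
E
```

```text
[3.35, -0.14, 0.75] -0.9  -> [ 0.308 -0.52   0.382] 25.5
[3.36, 0.12, 0.74] -0.9  -> [ 0.4  -0.48  0.36] 30.0
[3.12, 0.3, 0.5] 0.0  -> [ 0.486 -0.441  0.345] 30.0
[3.11, 0.3, 0.5] 0.0  -> [ 0.571 -0.402  0.33 ] 30.0
```

Emit:
{"name": "apply_moves", "arguments": {"commands": [{"x":1.1,"y":0,"z":0.25,"spin":-0.3,"gripper":1},{"x":2.2,"y":-0.1,"z":0.5,"spin":-0.6,"gripper":1},{"x":3.35,"y":-0.14,"z":0.75,"spin":-0.9,"gripper":1},{"x":3.35,"y":-0.14,"z":0.75,"spin":-0.9,"gripper":1}]}}

```text
time_s: 2.53
tool_pos: [0.3115, -0.5175, 0.3807]
eef_rot: [-179.9, -0.1, 25.8]
ft_force: [-1.1, 0.4, -0.3]
gripper_width: 1.002
grasp_force: 0.0
```

Emit:
{"name": "apply_moves", "arguments": {"commands": [{"x":1.1,"y":0,"z":0.25,"spin":-0.3,"gripper":1},{"x":2.2,"y":0.1,"z":0.5,"spin":-0.6,"gripper":1},{"x":3.36,"y":0.12,"z":0.74,"spin":-0.9,"gripper":1},{"x":3.36,"y":0.12,"z":0.74,"spin":-0.9,"gripper":1}]}}

```text
time_s: 2.87
tool_pos: [0.4039, -0.4772, 0.3583]
eef_rot: [-179.9, -0.1, 30.3]
ft_force: [-0.5, 0.8, 0.8]
gripper_width: 0.996
grasp_force: 0.0
```

Emit:
{"name": "apply_moves", "arguments": {"commands": [{"x":1.3,"y":0.1,"z":0.2,"gripper":1},{"x":2.6,"y":0.2,"z":0.4,"gripper":1},{"x":3.9,"y":0.35,"z":0.6,"gripper":1},{"x":3.9,"y":0.35,"z":0.6,"gripper":1}]}}

```text
$.commands[0]: bad value
```

Run:
```python
from h import *
p=eyes.snapshot("wrist"); save(p,"w1")
for r in spotter.trace("nail_tin",p)[:4]: print(round(r["p"],2),np.round(r["at"]),np.round(at_z(p,r["at"],.022),4), p["pixels"][r["pixels"]].mean(0).round())
g=(.571,-.402,0)
r=pick("nail_tin",p,np.array(proj(p,[g[0],g[1],.022])),60)
if r: print(fit("nail_tin",[(p,r["pixels"])],np.array(g),(0,),False))
s=sensors.read_state();print(s["time_s"],np.round(s["tool_pos"],4),np.round(s["eef_rot"],1))
plan([(.571,-.402,.23,30),(.571,-.402,.172,30)])
```

```text
0.69 [  4. 306.] [ 0.5425 -0.4133  0.022 ] [127. 123. 111.]
0.64 [135. 326.] [ 0.4643 -0.4823  0.022 ] [206. 149.  56.]
(array([ 0.57192253, -0.39927738,  0.        ,  0.10588707]), np.float64(0.0019388342461147676))
3.0167 [ 0.4    -0.48    0.3601] [-180.    0.   30.]
[3.12, 0.3, 2.17] 0.0  -> [ 0.486 -0.441  0.295] 30.0
[3.11, 0.3, 2.17] 0.01  -> [ 0.571 -0.402  0.23 ] 30.0
[0.0, 0.0, 1.93] -0.0  -> [ 0.571 -0.402  0.172] 30.0
```

View pics/w1.png

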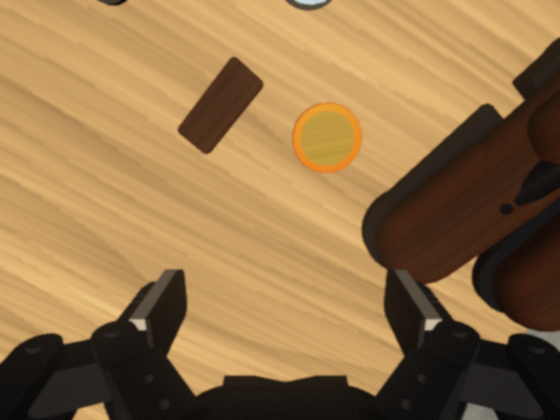

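The wrist view shows the orange look-alike at (326,137), the brush at (221,105) and the bright tin at the top edge (306,4). The third move was refused, most likely because the row left out spin. I carry on.

Emit:
{"name": "apply_moves", "arguments": {"commands": [{"x":1.0,"y":0.1,"z":0.2,"spin":0,"gripper":1},{"x":2.0,"y":0.2,"z":0.4,"spin":0,"gripper":1},{"x":3.1,"y":0.3,"z":0.6,"spin":0,"gripper":1},{"x":3.1,"y":0.3,"z":0.6,"spin":0,"gripper":1}]}}

```text
time_s: 3.35
tool_pos: [0.4875, -0.4397, 0.341]
eef_rot: [-180.0, -0.1, 30.1]
ft_force: [0.7, 0.3, -0.1]
gripper_width: 1.002
grasp_force: 0.0
```

```bash
cat >> h.py <<'E'
def wlook(l,g,yaws=(0,),name=None,z=.015,tol=80):
    p=eyes.snapshot("wrist"); e=np.array(proj(p,[g[0],g[1],g[2]+z])); r=pick(l,p,e,tol)
    if name: save(p,name)
    if r is None: print("no",l,e); return None,p
    x,f=fit(l,[(p,r["pixels"])],np.array(g,float),yaws,False); print(l,"expected px",np.round(e),"at",np.round(r["at"]),"p",round(r["p"],2),"pose",np.round(x,4),"cost",round(f,3)); return x,p
def st():
    s=sensors.read_state();print(round(s["time_s"],2),np.round(s["tool_pos"],4),np.round(s["eef_rot"],1),"grip",round(s["gripper_width"],3),np.round(s["ft_force"],1))
E
python3 - <<'E'
from h import *
st(); x,p=wlook("nail_tin",(.571,-.401,0))
plan([(x[0],x[1],.26,30),(x[0],x[1],.172,30)])
E
```

```text
3.35 [ 0.4875 -0.4397  0.341 ] [-1.80e+02 -1.00e-01  3.01e+01] grip 1.002 [ 0.7  0.3 -0.1]
nail_tin expected px [ 84. 297.] at [ 84. 295.] p 0.96 pose [ 0.57   -0.4004  0.      0.2599] cost 0.002
[3.14, 0.23, 2.73] 0.0  -> [ 0.57 -0.4   0.26] 30.0
[0.0, 0.0, 2.94] 0.0  -> [ 0.57  -0.4    0.172] 30.0
```

Emit:
{"name": "apply_moves", "arguments": {"commands": [{"x":1.0,"y":0.1,"z":0.9,"spin":0,"gripper":1},{"x":2.1,"y":0.2,"z":1.8,"spin":0,"gripper":1},{"x":3.14,"y":0.23,"z":2.7,"spin":0,"gripper":1},{"x":3.14,"y":0.23,"z":2.7,"spin":0,"gripper":1}]}}

```text
time_s: 3.78
tool_pos: [0.5709, -0.3978, 0.2548]
eef_rot: [-179.6, 0.0, 30.1]
ft_force: [0.3, 0.8, -1.7]
gripper_width: 0.997
grasp_force: 0.0
```

Emit:
{"name": "apply_moves", "arguments": {"commands": [{"x":0,"y":0,"z":1.0,"spin":0,"gripper":1},{"x":0,"y":0,"z":2.0,"spin":0,"gripper":1},{"x":0,"y":0,"z":2.6,"spin":0,"gripper":1},{"x":0,"y":0,"z":2.95,"spin":0,"gripper":1},{"x":0,"y":0,"z":2.95,"spin":0,"gripper":1}]}}

```text
time_s: 4.2
tool_pos: [0.5682, -0.4008, 0.1703]
eef_rot: [-179.8, 0.1, 29.9]
ft_force: [-0.9, 0.7, -0.3]
gripper_width: 0.998
grasp_force: 0.0
```

Emit:
{"name": "apply_moves", "arguments": {"commands": [{"x":0,"y":0,"z":0,"spin":0,"gripper":0.4},{"x":0,"y":0,"z":0,"spin":0,"gripper":0.4},{"x":0,"y":0,"z":0,"spin":0,"gripper":0.4},{"x":0,"y":0,"z":0,"spin":0,"gripper":0.4},{"x":0,"y":0,"z":0,"spin":0,"gripper":0.4}], "grip_force": 40}}

```text
time_s: 4.62
tool_pos: [0.5706, -0.4012, 0.1754]
eef_rot: [179.8, -0.0, 30.0]
ft_force: [-2.1, -1.3, 7.1]
gripper_width: 0.702
grasp_force: 43.9
```

Run:
```python
from h import *
st()
plan([(.57,-.40,.28,30)]); print()
c=np.cos(-.015);s=np.sin(-.015); T=(.528+.0865*c,.121+.0865*s); print(T)
plan([(.57,-.40,.28,30),(*T,.28,60),(*T,.176,60)],.105,15)
```

```text
4.62 [ 0.5706 -0.4012  0.1754] [179.8  -0.   30. ] grip 0.702 [-2.1 -1.3  7.1]
[0.0, -0.04, -3.49] -0.0  -> [ 0.57 -0.4   0.28] 30.0

(np.float64(0.6144902689324596), np.float64(0.11970254865570262))
[0.0, -0.04, -3.49] -0.0  -> [ 0.57 -0.4   0.28] 30.0
[1.99, -2.85, 0.0] -1.2  -> [ 0.579 -0.296  0.28 ] 36.0
[2.28, -2.63, 0.0] -1.2  -> [ 0.588 -0.192  0.28 ] 42.0
[2.54, -2.38, 0.0] -1.2  -> [ 0.597 -0.088  0.28 ] 48.0
[2.77, -2.1, 0.0] -1.2  -> [0.606 0.016 0.28 ] 54.0
[2.98, -1.8, 0.0] -1.2  -> [0.614 0.12  0.28 ] 60.0
[-0.0, 0.0, 3.47] -0.0  -> [0.614 0.12  0.176] 60.0
```

Emit:
{"name": "apply_moves", "arguments": {"commands": [{"x":0,"y":0,"z":-0.4,"spin":0,"gripper":0.4},{"x":0,"y":0,"z":-1.2,"spin":0,"gripper":0.4},{"x":0,"y":0,"z":-2.2,"spin":0,"gripper":0.4},{"x":0,"y":0,"z":-3.0,"spin":0,"gripper":0.4},{"x":0,"y":0,"z":-3.5,"spin":0,"gripper":0.4}]}}

```text
time_s: 5.03
tool_pos: [0.5706, -0.4004, 0.2825]
eef_rot: [179.7, -0.1, 30.0]
ft_force: [1.1, 0.1, -1.0]
gripper_width: 0.703
grasp_force: 43.7
```

Emit:
{"name": "apply_moves", "arguments": {"commands": [{"x":0.3,"y":-0.45,"z":0,"spin":-0.2,"gripper":0.4},{"x":0.8,"y":-1.1,"z":0,"spin":-0.5,"gripper":0.4},{"x":1.4,"y":-2.0,"z":0,"spin":-0.8,"gripper":0.4},{"x":2.0,"y":-2.85,"z":0,"spin":-1.2,"gripper":0.4}]}}

```text
time_s: 5.37
tool_pos: [0.5791, -0.2952, 0.2789]
eef_rot: [179.9, -0.0, 36.0]
ft_force: [-0.0, 0.9, -1.6]
gripper_width: 0.706
grasp_force: 43.8
```

Run:
```python
from h import *
st()
T=(.6145,.1197)
plan([(*T,.28,60),(*T,.178,60)],.105,15)
```

```text
5.37 [ 0.5791 -0.2952  0.2789] [179.9  -0.   36. ] grip 0.706 [-0.   0.9 -1.6]
[2.27, -2.62, -0.01] -1.2  -> [ 0.588 -0.192  0.279] 42.0
[2.53, -2.37, -0.01] -1.2  -> [ 0.597 -0.088  0.279] 48.0
[2.77, -2.09, -0.01] -1.2  -> [0.606 0.016 0.28 ] 54.0
[2.98, -1.8, -0.01] -1.19  -> [0.614 0.12  0.28 ] 60.0
[-0.0, 0.0, 3.4] -0.0  -> [0.614 0.12  0.178] 60.0
```

Emit:
{"name": "apply_moves", "arguments": {"commands": [{"x":0.6,"y":-0.65,"z":0,"spin":-0.3,"gripper":0.4},{"x":1.15,"y":-1.3,"z":0,"spin":-0.6,"gripper":0.4},{"x":1.7,"y":-2.0,"z":0,"spin":-0.9,"gripper":0.4},{"x":2.27,"y":-2.62,"z":0,"spin":-1.2,"gripper":0.4}]}}

```text
time_s: 5.7
tool_pos: [0.588, -0.1909, 0.2789]
eef_rot: [179.9, -0.0, 42.1]
ft_force: [0.9, -0.1, -1.2]
gripper_width: 0.706
grasp_force: 43.7
```

Emit:
{"name": "apply_moves", "arguments": {"commands": [{"x":0.6,"y":-0.6,"z":0,"spin":-0.3,"gripper":0.4},{"x":1.25,"y":-1.2,"z":0,"spin":-0.6,"gripper":0.4},{"x":1.9,"y":-1.8,"z":0,"spin":-0.9,"gripper":0.4},{"x":2.53,"y":-2.37,"z":0,"spin":-1.2,"gripper":0.4}]}}

```text
time_s: 6.03
tool_pos: [0.5969, -0.0873, 0.2789]
eef_rot: [179.9, -0.0, 48.1]
ft_force: [-0.5, -0.7, -0.8]
gripper_width: 0.705
grasp_force: 43.7
```

Emit:
{"name": "apply_moves", "arguments": {"commands": [{"x":0.7,"y":-0.5,"z":0,"spin":-0.3,"gripper":0.4},{"x":1.4,"y":-1.05,"z":0,"spin":-0.6,"gripper":0.4},{"x":2.1,"y":-1.6,"z":0,"spin":-0.9,"gripper":0.4},{"x":2.77,"y":-2.09,"z":0,"spin":-1.2,"gripper":0.4}]}}

```text
time_s: 6.37
tool_pos: [0.6058, 0.0165, 0.279]
eef_rot: [179.9, -0.0, 54.1]
ft_force: [1.4, -0.6, -1.3]
gripper_width: 0.702
grasp_force: 43.7
```

Emit:
{"name": "apply_moves", "arguments": {"commands": [{"x":0.8,"y":-0.45,"z":0,"spin":-0.3,"gripper":0.4},{"x":1.6,"y":-0.9,"z":0,"spin":-0.6,"gripper":0.4},{"x":2.4,"y":-1.45,"z":0,"spin":-0.9,"gripper":0.4},{"x":2.98,"y":-1.8,"z":0,"spin":-1.2,"gripper":0.4},{"x":2.98,"y":-1.8,"z":0,"spin":-1.2,"gripper":0.4}]}}

```text
time_s: 6.78
tool_pos: [0.6145, 0.1226, 0.2788]
eef_rot: [180.0, -0.1, 60.3]
ft_force: [-0.1, 0.5, -1.4]
gripper_width: 0.706
grasp_force: 43.7
```

Emit:
{"name": "apply_moves", "arguments": {"commands": [{"x":0,"y":0,"z":1.0,"spin":0,"gripper":0.4},{"x":0,"y":0,"z":2.0,"spin":0,"gripper":0.4},{"x":0,"y":0,"z":2.7,"spin":0,"gripper":0.4},{"x":0,"y":0,"z":3.0,"spin":0,"gripper":0.4},{"x":0,"y":0,"z":3.0,"spin":0,"gripper":0.4}]}}

```text
time_s: 7.2
tool_pos: [0.6137, 0.1186, 0.1857]
eef_rot: [-179.8, 0.1, 60.0]
ft_force: [-0.0, -0.2, -1.5]
gripper_width: 0.705
grasp_force: 43.8
```

Run:
```python
from h import *
st(); eyes.snapshot("top"); st()
plan([(.6145,.1197,.176,60)])
```

```text
7.2 [0.6137 0.1186 0.1857] [-1.798e+02  1.000e-01  6.000e+01] grip 0.705 [-0.  -0.2 -1.5]
7.25 [0.6146 0.1186 0.1877] [-180.    0.   60.] grip 0.703 [-0.2 -0.8 -0.4]
[0.03, -0.02, 0.39] -0.0  -> [0.614 0.12  0.176] 60.0
```

Emit:
{"name": "apply_moves", "arguments": {"commands": [{"x":0,"y":0,"z":0.2,"spin":0,"gripper":0.4},{"x":0,"y":0,"z":0.38,"spin":0,"gripper":0.4},{"x":0,"y":0,"z":0.38,"spin":0,"gripper":0.4},{"x":0,"y":0,"z":0.38,"spin":0,"gripper":0.4}]}}

```text
time_s: 7.58
tool_pos: [0.6149, 0.1189, 0.1765]
eef_rot: [180.0, -0.0, 60.0]
ft_force: [0.1, 0.7, -0.7]
gripper_width: 0.706
grasp_force: 43.8
```

Emit:
{"name": "apply_moves", "arguments": {"commands": [{"x":0,"y":0,"z":0,"spin":0,"gripper":0.8},{"x":0,"y":0,"z":0,"spin":0,"gripper":0.8},{"x":0,"y":0,"z":0,"spin":0,"gripper":0.8}]}}

```text
time_s: 7.83
tool_pos: [0.615, 0.119, 0.1766]
eef_rot: [180.0, -0.0, 60.0]
ft_force: [-0.3, -0.2, -0.3]
gripper_width: 0.796
grasp_force: 0.0
```

Emit:
{"name": "apply_moves", "arguments": {"commands": [{"x":0,"y":0,"z":-0.5,"spin":0,"gripper":0.8},{"x":0,"y":0,"z":-1.5,"spin":0,"gripper":0.8},{"x":0,"y":0,"z":-2.5,"spin":0,"gripper":0.8},{"x":0,"y":0,"z":-3.4,"spin":0,"gripper":0.8}]}}

```text
time_s: 8.17
tool_pos: [0.6147, 0.119, 0.28]
eef_rot: [180.0, -0.0, 60.0]
ft_force: [0.3, -0.5, 0.8]
gripper_width: 0.799
grasp_force: 0.0
```

Run:
```python
from h import *
eyes.snapshot("top"); st()
wlook("nail_tin",(.6145,.1197,0)); 
print("jar"); plan([(.44,.21,.30,60)],.12)
```

```text
8.22 [0.6162 0.119  0.2863] [179.6  -0.2  60. ] grip 0.803 [2.4 0.5 5.1]
nail_tin expected px [212. 281.] at [214. 281.] p 0.68 pose [0.614  0.1193 0.     0.3909] cost 0.029
jar
[-0.15, -3.3, -0.31] 0.0  -> [0.528 0.165 0.291] 60.0
[-0.15, -3.29, -0.31] 0.0  -> [0.44 0.21 0.3 ] 60.0
```

Emit:
{"name": "apply_moves", "arguments": {"commands": [{"x":0,"y":-0.8,"z":-0.1,"spin":0,"gripper":1},{"x":-0.1,"y":-1.6,"z":-0.2,"spin":0,"gripper":1},{"x":-0.15,"y":-2.4,"z":-0.3,"spin":0,"gripper":1},{"x":-0.15,"y":-3.3,"z":-0.3,"spin":0,"gripper":1}]}}

```text
time_s: 8.65
tool_pos: [0.5258, 0.1645, 0.2863]
eef_rot: [-180.0, 0.0, 60.0]
ft_force: [0.5, 0.8, -0.2]
gripper_width: 1.001
grasp_force: 0.0
```

Emit:
{"name": "apply_moves", "arguments": {"commands": [{"x":0,"y":-0.8,"z":-0.1,"spin":0,"gripper":1},{"x":-0.1,"y":-1.6,"z":-0.2,"spin":0,"gripper":1},{"x":-0.15,"y":-2.4,"z":-0.3,"spin":0,"gripper":1},{"x":-0.15,"y":-3.3,"z":-0.3,"spin":0,"gripper":1}]}}

```text
time_s: 8.98
tool_pos: [0.4377, 0.2102, 0.2955]
eef_rot: [-180.0, 0.0, 60.0]
ft_force: [0.1, 0.4, 0.8]
gripper_width: 1.002
grasp_force: 0.0
```

Run:
```python
from h import *
eyes.snapshot("top"); x,p=wlook("glue_jar",(.477,.267,0),z=.03,name="w2"); st()
for r in spotter.landmark_of("glue_jar",p)[:2]: print(r["p"],at_z(p,r["at"],0))
plan([(.477,.267,.30,60),(.477,.267,.19,60)],.12)
```

```text
glue_jar expected px [115. 302.] at [112. 302.] p 0.75 pose [0.4763 0.2677 0.     0.2923] cost 0.154
9.13 [0.4375 0.2108 0.2953] [-180.     0.    60.1] grip 1.0 [ 0.1 -0.1  0.8]
0.76 [0.47532488 0.26775731 0.        ]
[2.28, 0.17, -0.15] 0.02  -> [0.477 0.267 0.3  ] 60.0
[-0.0, 0.0, 3.66] -0.0  -> [0.477 0.267 0.19 ] 60.0
```

View pics/w2.png

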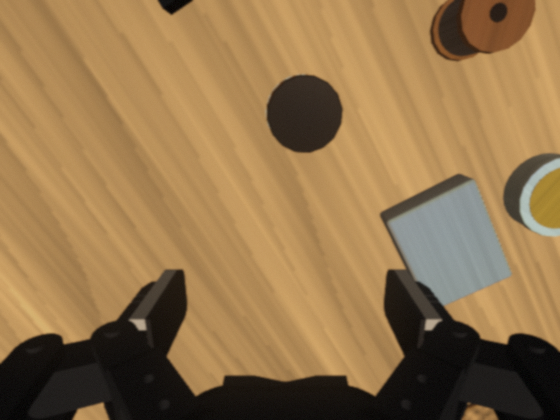

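The wrist view shows the jar's cap at (304,113). The steel block is at (447,240), the spool at (488,25) and the placed tin at the right edge, and the fit agrees. I grasp the jar now.

Emit:
{"name": "apply_moves", "arguments": {"commands": [{"x":0.6,"y":0,"z":0,"spin":0,"gripper":1},{"x":1.2,"y":0.1,"z":0,"spin":0,"gripper":1},{"x":1.8,"y":0.15,"z":0,"spin":0,"gripper":1},{"x":2.28,"y":0.17,"z":0,"spin":0,"gripper":1},{"x":2.28,"y":0.17,"z":0,"spin":0,"gripper":1}]}}

```text
time_s: 9.6
tool_pos: [0.479, 0.2676, 0.2952]
eef_rot: [-180.0, -0.0, 60.0]
ft_force: [-0.6, -0.8, -0.7]
gripper_width: 1.001
grasp_force: 0.0
```

Emit:
{"name": "apply_moves", "arguments": {"commands": [{"x":0,"y":0,"z":1.0,"spin":0,"gripper":1},{"x":0,"y":0,"z":2.0,"spin":0,"gripper":1},{"x":0,"y":0,"z":2.9,"spin":0,"gripper":1},{"x":0,"y":0,"z":3.5,"spin":0,"gripper":1},{"x":0,"y":0,"z":3.5,"spin":0,"gripper":1}]}}

```text
time_s: 10.02
tool_pos: [0.4756, 0.2653, 0.1862]
eef_rot: [-179.7, 0.3, 60.0]
ft_force: [-0.4, -0.5, -0.8]
gripper_width: 1.001
grasp_force: 0.0
```

Emit:
{"name": "apply_moves", "arguments": {"commands": [{"x":0,"y":0,"z":0,"spin":0,"gripper":0.3},{"x":0,"y":0,"z":0,"spin":0,"gripper":0.3},{"x":0,"y":0,"z":0,"spin":0,"gripper":0.3},{"x":0,"y":0,"z":0,"spin":0,"gripper":0.3},{"x":0,"y":0,"z":0,"spin":0,"gripper":0.3}]}}

```text
time_s: 10.43
tool_pos: [0.4783, 0.2669, 0.1932]
eef_rot: [179.9, -0.1, 60.0]
ft_force: [-1.0, -1.8, 6.8]
gripper_width: 0.539
grasp_force: 41.3
```

Emit:
{"name": "apply_moves", "arguments": {"commands": [{"x":0,"y":0,"z":0,"spin":0,"gripper":0.3},{"x":0,"y":0,"z":0,"spin":0,"gripper":0.3}]}}

```text
time_s: 10.6
tool_pos: [0.4783, 0.2669, 0.1932]
eef_rot: [179.9, -0.1, 60.0]
ft_force: [-1.0, -1.6, 7.1]
gripper_width: 0.539
grasp_force: 41.3
```

Run:
```python
from h import *
st()
z=sensors.read_state()["tool_pos"][2]
plan([(.4765,.267,z+.09,60),(.527,.0065,z+.09,60),(.527,.0065,z+.001,60)],.1)
```

```text
10.6 [0.4783 0.2669 0.1932] [ 1.799e+02 -1.000e-01  6.000e+01] grip 0.539 [-1.  -1.6  7.1]
[-0.03, -0.05, -3.0] 0.0  -> [0.477 0.267 0.283] 60.0
[-2.23, 1.93, -0.0] 0.0  -> [0.493 0.18  0.283] 60.0
[-2.22, 1.93, -0.0] 0.0  -> [0.51  0.093 0.283] 60.0
[-2.23, 1.94, -0.0] 0.0  -> [0.527 0.006 0.283] 60.0
[0.0, -0.0, 2.97] 0.0  -> [0.527 0.006 0.194] 60.0
```

Emit:
{"name": "apply_moves", "arguments": {"commands": [{"x":0,"y":0,"z":-0.4,"spin":0,"gripper":0.3},{"x":0,"y":0,"z":-1.1,"spin":0,"gripper":0.3},{"x":0,"y":0,"z":-2.0,"spin":0,"gripper":0.3},{"x":0,"y":0,"z":-2.7,"spin":0,"gripper":0.3},{"x":0,"y":0,"z":-3.0,"spin":0,"gripper":0.3}]}}

```text
time_s: 11.02
tool_pos: [0.4782, 0.2671, 0.2856]
eef_rot: [179.8, -0.2, 60.0]
ft_force: [0.2, -0.1, -0.9]
gripper_width: 0.539
grasp_force: 42.0
```

Emit:
{"name": "apply_moves", "arguments": {"commands": [{"x":-0.3,"y":0.25,"z":0,"spin":0,"gripper":0.3},{"x":-0.8,"y":0.7,"z":0,"spin":0,"gripper":0.3},{"x":-1.5,"y":1.3,"z":0,"spin":0,"gripper":0.3},{"x":-2.22,"y":1.93,"z":0,"spin":0,"gripper":0.3}]}}

```text
time_s: 11.35
tool_pos: [0.4937, 0.1791, 0.28]
eef_rot: [-179.9, 0.1, 60.1]
ft_force: [0.7, 0.5, -1.4]
gripper_width: 0.537
grasp_force: 42.0
```

Emit:
{"name": "apply_moves", "arguments": {"commands": [{"x":-0.56,"y":0.5,"z":0,"spin":0,"gripper":0.3},{"x":-1.12,"y":0.97,"z":0,"spin":0,"gripper":0.3},{"x":-1.68,"y":1.45,"z":0,"spin":0,"gripper":0.3},{"x":-2.22,"y":1.93,"z":0,"spin":0,"gripper":0.3}]}}

```text
time_s: 11.68
tool_pos: [0.5106, 0.0919, 0.2799]
eef_rot: [-179.9, 0.1, 60.0]
ft_force: [0.4, -0.0, -1.1]
gripper_width: 0.539
grasp_force: 42.0
```

Emit:
{"name": "apply_moves", "arguments": {"commands": [{"x":-0.7,"y":0.6,"z":0,"spin":0,"gripper":0.3},{"x":-1.4,"y":1.2,"z":0,"spin":0,"gripper":0.3},{"x":-1.9,"y":1.7,"z":0,"spin":0,"gripper":0.3},{"x":-2.22,"y":1.93,"z":0,"spin":0,"gripper":0.3},{"x":-2.22,"y":1.93,"z":0,"spin":0,"gripper":0.3}]}}

```text
time_s: 12.1
tool_pos: [0.5278, 0.0047, 0.2801]
eef_rot: [-179.9, 0.1, 59.9]
ft_force: [-0.2, -0.7, -1.3]
gripper_width: 0.533
grasp_force: 42.0
```

Run:
```python
from h import *
st();eyes.snapshot("top");st()
plan([(.527,.0065,.194,60)],.2)
```

```text
12.1 [0.5278 0.0047 0.2801] [-1.799e+02  1.000e-01  5.990e+01] grip 0.533 [-0.2 -0.7 -1.3]
12.15 [0.5276 0.006  0.2803] [-179.9    0.    59.9] grip 0.54 [-0.5  0.9 -1.5]
[0.0, -0.02, 2.88] -0.02  -> [0.527 0.006 0.194] 60.0
```

Emit:
{"name": "apply_moves", "arguments": {"commands": [{"x":0,"y":0,"z":0.8,"spin":0,"gripper":0.3},{"x":0,"y":0,"z":1.6,"spin":0,"gripper":0.3},{"x":0,"y":0,"z":2.3,"spin":0,"gripper":0.3},{"x":0,"y":0,"z":2.7,"spin":0,"gripper":0.3},{"x":0,"y":0,"z":2.7,"spin":0,"gripper":0.3}]}}

```text
time_s: 12.57
tool_pos: [0.5262, 0.0082, 0.1969]
eef_rot: [-179.7, 0.1, 60.1]
ft_force: [-1.2, 0.0, -1.8]
gripper_width: 0.538
grasp_force: 41.9
```

Emit:
{"name": "apply_moves", "arguments": {"commands": [{"x":0,"y":0,"z":0.08,"spin":0,"gripper":0.3},{"x":0,"y":0,"z":0.16,"spin":0,"gripper":0.3},{"x":0,"y":0,"z":0.16,"spin":0,"gripper":0.3},{"x":0,"y":0,"z":0.16,"spin":0,"gripper":0.3}]}}

```text
time_s: 12.9
tool_pos: [0.5284, 0.0069, 0.1963]
eef_rot: [179.9, -0.0, 60.0]
ft_force: [-0.5, 0.2, -1.8]
gripper_width: 0.539
grasp_force: 41.9
```

Emit:
{"name": "apply_moves", "arguments": {"commands": [{"x":0,"y":0,"z":0,"spin":0,"gripper":0.8},{"x":0,"y":0,"z":0,"spin":0,"gripper":0.8},{"x":0,"y":0,"z":0,"spin":0,"gripper":0.8},{"x":0,"y":0,"z":0,"spin":0,"gripper":0.8}]}}

```text
time_s: 13.23
tool_pos: [0.5281, 0.0069, 0.1957]
eef_rot: [180.0, -0.0, 60.0]
ft_force: [0.7, -0.9, -0.1]
gripper_width: 0.801
grasp_force: 0.0
```

Emit:
{"name": "apply_moves", "arguments": {"commands": [{"x":0,"y":0,"z":-0.6,"spin":0,"gripper":0.8},{"x":0,"y":0,"z":-1.5,"spin":0,"gripper":0.8},{"x":0,"y":0,"z":-2.6,"spin":0,"gripper":0.8},{"x":0,"y":0,"z":-3.4,"spin":0,"gripper":0.8},{"x":0,"y":0,"z":-3.4,"spin":0,"gripper":0.8}]}}

```text
time_s: 13.65
tool_pos: [0.5295, 0.0066, 0.3032]
eef_rot: [179.6, -0.1, 60.0]
ft_force: [-0.3, 0.5, 1.0]
gripper_width: 0.799
grasp_force: 0.0
```

Run:
```python
from h import *
eyes.snapshot("top");st()
wlook("glue_jar",(.527,.0065,0),z=.03)
# heel_large heading .42 rad = 24 -> tool yaw 204 or 24; approach with view from behind
plan([(.46,.24,.33,90),(.56,.28,.33,204)],.15,30)
```

```text
13.7 [0.529  0.0067 0.3005] [ 1.797e+02 -1.000e-01  6.000e+01] grip 0.799 [-0.  -0.4 -0.3]
glue_jar expected px [213. 282.] at [216. 280.] p 0.63 pose [ 0.5291  0.0093  0.     -0.1331] cost 0.096
[2.8, -2.92, -0.55] -3.0  -> [0.494 0.123 0.314] 75.0
[3.46, -2.1, -0.55] -3.0  -> [0.46 0.24 0.33] 90.0
[0.33, 0.83, 0.0] -5.7  -> [0.485 0.25  0.33 ] 118.5
[-0.1, 0.89, 0.0] -5.7  -> [0.51 0.26 0.33] 147.0
[-0.52, 0.73, 0.0] -5.7  -> [0.535 0.27  0.33 ] 175.5
[-0.81, 0.4, 0.0] -5.7  -> [0.56 0.28 0.33] 204.0
```

Run:
```python
from h import *
plan([(.605,.31,.32,114)],.12,30)
```

```text
[3.34, -0.94, -0.26] -3.6  -> [0.554 0.108 0.305] 78.0
[3.47, 0.14, -0.25] -3.6  -> [0.579 0.209 0.312] 96.0
[3.27, 1.2, -0.26] -3.6  -> [0.605 0.31  0.32 ] 114.0
```

Emit:
{"name": "apply_moves", "arguments": {"commands": [{"x":0.8,"y":-0.25,"z":-0.1,"spin":-0.9,"gripper":1},{"x":1.7,"y":-0.5,"z":-0.2,"spin":-1.8,"gripper":1},{"x":2.5,"y":-0.7,"z":-0.25,"spin":-2.7,"gripper":1},{"x":3.34,"y":-0.94,"z":-0.25,"spin":-3.6,"gripper":1}]}}

```text
time_s: 14.13
tool_pos: [0.5534, 0.1088, 0.3034]
eef_rot: [-179.9, 0.0, 78.2]
ft_force: [0.6, 0.6, -0.1]
gripper_width: 1.0
grasp_force: 0.0
```

Emit:
{"name": "apply_moves", "arguments": {"commands": [{"x":0.85,"y":0,"z":-0.1,"spin":-0.9,"gripper":1},{"x":1.7,"y":0.1,"z":-0.2,"spin":-1.8,"gripper":1},{"x":2.6,"y":0.14,"z":-0.25,"spin":-2.7,"gripper":1},{"x":3.47,"y":0.14,"z":-0.25,"spin":-3.6,"gripper":1}]}}

```text
time_s: 14.47
tool_pos: [0.5793, 0.21, 0.3107]
eef_rot: [-179.9, 0.0, 96.2]
ft_force: [-0.0, -0.0, 0.6]
gripper_width: 0.992
grasp_force: 0.0
```

Emit:
{"name": "apply_moves", "arguments": {"commands": [{"x":0.8,"y":0.3,"z":-0.1,"spin":-0.9,"gripper":1},{"x":1.6,"y":0.6,"z":-0.2,"spin":-1.8,"gripper":1},{"x":2.4,"y":0.9,"z":-0.25,"spin":-2.7,"gripper":1},{"x":3.27,"y":1.2,"z":-0.25,"spin":-3.6,"gripper":1},{"x":3.27,"y":1.2,"z":-0.25,"spin":-3.6,"gripper":1}]}}

```text
time_s: 14.88
tool_pos: [0.6044, 0.3138, 0.3171]
eef_rot: [-179.9, -0.1, 114.5]
ft_force: [0.5, -0.8, -0.9]
gripper_width: 1.001
grasp_force: 0.0
```

Run:
```python
from h import *
eyes.snapshot("top");st()
x,p=wlook("heel_large",(.5705,.39,0),(.42,1.2,-.3),name="w3")
y=90+np.degrees(x[3]); 
plan([(x[0],x[1],.26,y),(x[0],x[1],.177,y)],.15,35)
```

```text
14.93 [0.6043 0.3121 0.3171] [-179.8   -0.   114.2] grip 1.005 [ 0.2 -0.3 -0.4]
heel_large expected px [ 92. 287.] at [ 86. 280.] p 0.72 pose [0.5668 0.3919 0.     0.4278] cost 0.004
[3.0, -0.04, 1.93] -0.1  -> [0.567 0.392 0.26 ] 114.5
[0.0, 0.0, 2.77] -0.0  -> [0.567 0.392 0.177] 114.5
```

View pics/w3.png

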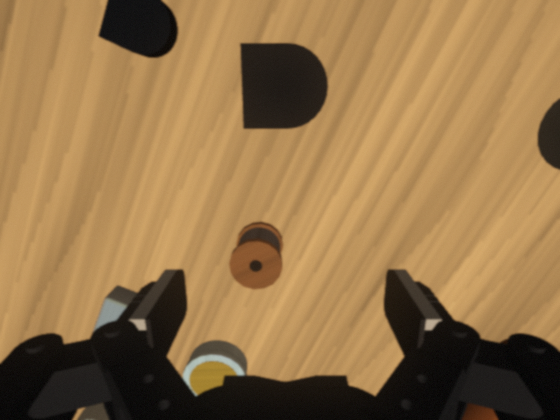

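The wrist view shows the large heel at (284,86), flat end left and aligned with the fingers. The small heel is at (140,25) and the spool at (257,262). I descend onto the large heel.

Emit:
{"name": "apply_moves", "arguments": {"commands": [{"x":0.8,"y":0,"z":0.5,"spin":0,"gripper":1},{"x":1.6,"y":0,"z":1.0,"spin":0,"gripper":1},{"x":2.4,"y":-0.04,"z":1.5,"spin":-0.1,"gripper":1},{"x":3.0,"y":-0.04,"z":1.93,"spin":-0.1,"gripper":1},{"x":3.0,"y":-0.04,"z":1.93,"spin":-0.1,"gripper":1}]}}

```text
time_s: 15.45
tool_pos: [0.5645, 0.3929, 0.2579]
eef_rot: [-179.7, -0.0, 114.6]
ft_force: [0.4, 1.0, -1.3]
gripper_width: 0.997
grasp_force: 0.0
```

Emit:
{"name": "apply_moves", "arguments": {"commands": [{"x":0,"y":0,"z":0.9,"spin":0,"gripper":1},{"x":0,"y":0,"z":1.8,"spin":0,"gripper":1},{"x":0,"y":0,"z":2.5,"spin":0,"gripper":1},{"x":0,"y":0,"z":2.85,"spin":0,"gripper":1},{"x":0,"y":0,"z":2.85,"spin":0,"gripper":1}]}}

```text
time_s: 15.87
tool_pos: [0.5663, 0.3901, 0.1734]
eef_rot: [-179.7, 0.0, 114.4]
ft_force: [-0.1, -0.6, -0.5]
gripper_width: 1.0
grasp_force: 0.0
```

Emit:
{"name": "apply_moves", "arguments": {"commands": [{"x":0,"y":0,"z":0,"spin":0,"gripper":0.4},{"x":0,"y":0,"z":0,"spin":0,"gripper":0.4},{"x":0,"y":0,"z":0,"spin":0,"gripper":0.4},{"x":0,"y":0,"z":0,"spin":0,"gripper":0.4},{"x":0,"y":0,"z":0,"spin":0,"gripper":0.4}]}}

```text
time_s: 16.28
tool_pos: [0.5681, 0.392, 0.1789]
eef_rot: [179.8, 0.0, 114.5]
ft_force: [-0.6, -1.5, 6.8]
gripper_width: 0.73
grasp_force: 44.4
```

Emit:
{"name": "apply_moves", "arguments": {"commands": [{"x":0,"y":0,"z":-0.2,"spin":0,"gripper":0.4},{"x":0,"y":0,"z":-0.8,"spin":0,"gripper":0.4},{"x":0,"y":0,"z":-1.7,"spin":0,"gripper":0.4},{"x":0,"y":0,"z":-2.6,"spin":0,"gripper":0.4},{"x":0,"y":0,"z":-3.3,"spin":0,"gripper":0.4}]}}

```text
time_s: 16.7
tool_pos: [0.5673, 0.392, 0.2785]
eef_rot: [179.9, 0.0, 114.5]
ft_force: [0.1, 0.2, -0.5]
gripper_width: 0.728
grasp_force: 43.9
```

Run:
```python
from h import *
p=eyes.snapshot("wrist");save(p,"w4"); st()
plan([(.545,.20,.28,90),(.525,-.1085,.28,90),(.525,-.1085,.19,90)],.11,15)
```

```text
16.75 [0.5683 0.3925 0.2834] [179.5   0.  114.5] grip 0.729 [1.3 0.2 3.2]
[-2.76, -1.68, 0.06] 2.45  -> [0.557 0.296 0.282] 102.3
[-3.05, -1.07, 0.05] 2.45  -> [0.545 0.2   0.28 ] 90.0
[-3.43, -0.22, 0.0] 0.0  -> [0.538 0.097 0.28 ] 90.0
[-3.43, -0.22, 0.0] 0.0  -> [ 0.532 -0.006  0.28 ] 90.0
[-3.42, -0.23, 0.0] 0.0  -> [ 0.525 -0.108  0.28 ] 90.0
[-0.0, 0.0, 3.0] 0.0  -> [ 0.525 -0.108  0.19 ] 90.0
```

View pics/w4.png

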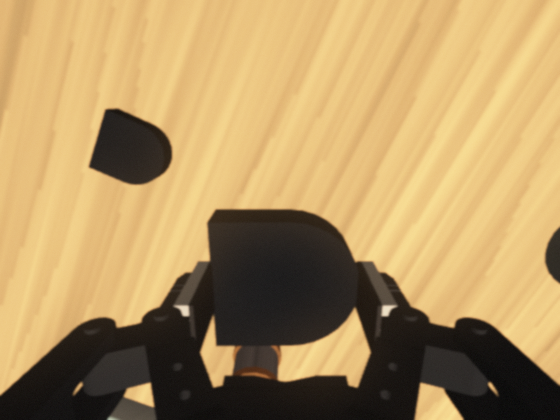

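The picture shows the large heel held square and level at (283,277). I carry it to the pad.

Emit:
{"name": "apply_moves", "arguments": {"commands": [{"x":-0.5,"y":-0.3,"z":0,"spin":0.5,"gripper":0.4},{"x":-1.2,"y":-0.7,"z":0,"spin":1.1,"gripper":0.4},{"x":-2.0,"y":-1.2,"z":0,"spin":1.8,"gripper":0.4},{"x":-2.76,"y":-1.68,"z":0,"spin":2.45,"gripper":0.4}]}}

```text
time_s: 17.08
tool_pos: [0.5553, 0.2948, 0.2759]
eef_rot: [180.0, 0.0, 102.1]
ft_force: [-0.3, 0.0, -1.0]
gripper_width: 0.726
grasp_force: 43.9
```

Emit:
{"name": "apply_moves", "arguments": {"commands": [{"x":-0.75,"y":-0.25,"z":0,"spin":0.6,"gripper":0.4},{"x":-1.5,"y":-0.5,"z":0,"spin":1.2,"gripper":0.4},{"x":-2.3,"y":-0.8,"z":0,"spin":1.8,"gripper":0.4},{"x":-3.05,"y":-1.07,"z":0,"spin":2.45,"gripper":0.4}]}}

```text
time_s: 17.42
tool_pos: [0.5434, 0.1982, 0.276]
eef_rot: [179.9, -0.0, 89.9]
ft_force: [0.4, 0.0, -0.3]
gripper_width: 0.728
grasp_force: 43.9
```

Emit:
{"name": "apply_moves", "arguments": {"commands": [{"x":-0.85,"y":-0.05,"z":0,"spin":0,"gripper":0.4},{"x":-1.7,"y":-0.1,"z":0,"spin":0,"gripper":0.4},{"x":-2.6,"y":-0.15,"z":0,"spin":0,"gripper":0.4},{"x":-3.43,"y":-0.22,"z":0,"spin":0,"gripper":0.4}]}}

```text
time_s: 17.75
tool_pos: [0.537, 0.0952, 0.2761]
eef_rot: [179.9, 0.0, 90.0]
ft_force: [1.4, 1.1, -0.6]
gripper_width: 0.728
grasp_force: 43.9
```

Emit:
{"name": "apply_moves", "arguments": {"commands": [{"x":-0.85,"y":-0.05,"z":0,"spin":0,"gripper":0.4},{"x":-1.7,"y":-0.1,"z":0,"spin":0,"gripper":0.4},{"x":-2.6,"y":-0.15,"z":0,"spin":0,"gripper":0.4},{"x":-3.43,"y":-0.22,"z":0,"spin":0,"gripper":0.4}]}}

```text
time_s: 18.08
tool_pos: [0.5304, -0.0078, 0.2761]
eef_rot: [179.9, 0.0, 90.0]
ft_force: [-0.1, 0.3, -0.4]
gripper_width: 0.728
grasp_force: 43.9
```

Emit:
{"name": "apply_moves", "arguments": {"commands": [{"x":-1.0,"y":-0.05,"z":0,"spin":0,"gripper":0.4},{"x":-2.0,"y":-0.1,"z":0,"spin":0,"gripper":0.4},{"x":-2.9,"y":-0.2,"z":0,"spin":0,"gripper":0.4},{"x":-3.42,"y":-0.23,"z":0,"spin":0,"gripper":0.4},{"x":-3.42,"y":-0.23,"z":0,"spin":0,"gripper":0.4}]}}

```text
time_s: 18.5
tool_pos: [0.5236, -0.1118, 0.2761]
eef_rot: [179.9, 0.1, 89.8]
ft_force: [0.4, 0.2, -1.2]
gripper_width: 0.728
grasp_force: 43.9
```

Run:
```python
from h import *
eyes.snapshot("top"); st()
plan([(.525,-.1085,.196,90)],.2,15)
```

```text
18.55 [ 0.5236 -0.1103  0.276 ] [180.    0.   89.9] grip 0.731 [ 1.   1.  -1.3]
[0.06, 0.05, 2.67] -0.03  -> [ 0.525 -0.109  0.196] 90.0
```

Emit:
{"name": "apply_moves", "arguments": {"commands": [{"x":0,"y":0,"z":0.9,"spin":0,"gripper":0.4},{"x":0.06,"y":0.05,"z":1.8,"spin":0,"gripper":0.4},{"x":0.06,"y":0.05,"z":2.5,"spin":0,"gripper":0.4},{"x":0.06,"y":0.05,"z":2.8,"spin":0,"gripper":0.4},{"x":0.06,"y":0.05,"z":2.8,"spin":0,"gripper":0.4}]}}

```text
time_s: 18.97
tool_pos: [0.5242, -0.1059, 0.1894]
eef_rot: [-179.8, -0.1, 90.1]
ft_force: [-0.2, -0.3, -1.7]
gripper_width: 0.729
grasp_force: 44.0
```

Emit:
{"name": "apply_moves", "arguments": {"commands": [{"x":0,"y":0,"z":0.1,"spin":0,"gripper":0.4},{"x":0,"y":0,"z":0.2,"spin":0,"gripper":0.4},{"x":0,"y":0,"z":0.2,"spin":0,"gripper":0.4},{"x":0,"y":0,"z":0.2,"spin":0,"gripper":0.4}]}}

```text
time_s: 19.3
tool_pos: [0.5256, -0.1074, 0.1864]
eef_rot: [179.9, 0.0, 90.0]
ft_force: [-0.0, 0.3, -1.1]
gripper_width: 0.728
grasp_force: 44.0
```

Emit:
{"name": "apply_moves", "arguments": {"commands": [{"x":0,"y":0,"z":0,"spin":0,"gripper":1},{"x":0,"y":0,"z":0,"spin":0,"gripper":1},{"x":0,"y":0,"z":0,"spin":0,"gripper":1},{"x":0,"y":0,"z":0,"spin":0,"gripper":1}]}}

```text
time_s: 19.63
tool_pos: [0.5253, -0.1073, 0.1857]
eef_rot: [180.0, 0.0, 90.0]
ft_force: [-0.7, -0.1, -0.4]
gripper_width: 1.002
grasp_force: 0.0
```

Emit:
{"name": "apply_moves", "arguments": {"commands": [{"x":0,"y":0,"z":-0.6,"spin":0,"gripper":1},{"x":0,"y":0,"z":-1.5,"spin":0,"gripper":1},{"x":0,"y":0,"z":-2.6,"spin":0,"gripper":1},{"x":0,"y":0,"z":-3.4,"spin":0,"gripper":1},{"x":0,"y":0,"z":-3.4,"spin":0,"gripper":1}]}}

```text
time_s: 20.05
tool_pos: [0.5266, -0.1079, 0.2933]
eef_rot: [179.6, 0.2, 90.0]
ft_force: [1.2, -1.2, 0.5]
gripper_width: 0.999
grasp_force: 0.0
```

Run:
```python
from h import *
eyes.snapshot("top"); st()
x,p=wlook("heel_large",(.525,-.1085,.006),(0,),name="w5")
x2,_=wlook("pad",(.525,-.108,0),(0,),z=.006)
plan([(.52,.10,.29,90),(.455,.30,.29,90)],.12,15)
```

```text
20.1 [ 0.5262 -0.1077  0.2906] [1.797e+02 1.000e-01 9.000e+01] grip 1.001 [ 0.6  0.3 -0.6]
heel_large expected px [211. 282.] at [207. 275.] p 0.57 pose [ 0.5252 -0.107   0.006  -0.001 ] cost 0.003
pad expected px [208. 285.] at [169. 290.] p 0.91 pose [ 0.5238 -0.1074  0.     -0.0188] cost 0.744
[3.45, -0.08, -0.07] 0.0  -> [ 0.522 -0.004  0.288] 90.0
[3.45, -0.08, -0.06] 0.0  -> [0.52 0.1  0.29] 90.0
[3.33, -1.08, -0.0] 0.0  -> [0.487 0.2   0.29 ] 90.0
[3.34, -1.08, -0.0] 0.0  -> [0.455 0.3   0.29 ] 90.0
```

View pics/w5.png

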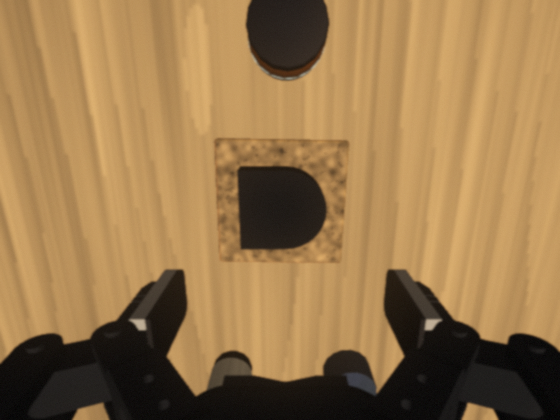

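The large heel (282,208) sits in the middle of the pad (282,201), about 1 mm off by the fit, and the jar is standing at (287,30). Next is the small heel.

Emit:
{"name": "apply_moves", "arguments": {"commands": [{"x":0.85,"y":0,"z":0,"spin":0,"gripper":1},{"x":1.7,"y":-0.05,"z":0,"spin":0,"gripper":1},{"x":2.6,"y":-0.08,"z":0,"spin":0,"gripper":1},{"x":3.45,"y":-0.08,"z":0,"spin":0,"gripper":1}]}}

```text
time_s: 20.63
tool_pos: [0.522, -0.0026, 0.2859]
eef_rot: [-179.9, -0.0, 90.0]
ft_force: [-0.4, 0.1, 0.9]
gripper_width: 1.0
grasp_force: 0.0
```

Emit:
{"name": "apply_moves", "arguments": {"commands": [{"x":0.85,"y":0,"z":0,"spin":0,"gripper":1},{"x":1.7,"y":-0.05,"z":0,"spin":0,"gripper":1},{"x":2.6,"y":-0.08,"z":0,"spin":0,"gripper":1},{"x":3.45,"y":-0.08,"z":0,"spin":0,"gripper":1}]}}

```text
time_s: 20.97
tool_pos: [0.5195, 0.1012, 0.286]
eef_rot: [-179.9, -0.0, 90.0]
ft_force: [-0.0, -0.0, -0.6]
gripper_width: 0.998
grasp_force: 0.0
```

Emit:
{"name": "apply_moves", "arguments": {"commands": [{"x":0.85,"y":-0.27,"z":0,"spin":0,"gripper":1},{"x":1.7,"y":-0.54,"z":0,"spin":0,"gripper":1},{"x":2.5,"y":-0.8,"z":0,"spin":0,"gripper":1},{"x":3.33,"y":-1.08,"z":0,"spin":0,"gripper":1}]}}

```text
time_s: 21.3
tool_pos: [0.4869, 0.2007, 0.2859]
eef_rot: [-179.9, 0.0, 90.0]
ft_force: [0.2, 0.8, -0.9]
gripper_width: 1.003
grasp_force: 0.0
```

Emit:
{"name": "apply_moves", "arguments": {"commands": [{"x":0.85,"y":-0.27,"z":0,"spin":0,"gripper":1},{"x":1.7,"y":-0.54,"z":0,"spin":0,"gripper":1},{"x":2.5,"y":-0.8,"z":0,"spin":0,"gripper":1},{"x":3.33,"y":-1.08,"z":0,"spin":0,"gripper":1},{"x":3.33,"y":-1.08,"z":0,"spin":0,"gripper":1}]}}

```text
time_s: 21.72
tool_pos: [0.4534, 0.3025, 0.2859]
eef_rot: [-179.9, -0.0, 90.2]
ft_force: [0.0, -0.9, 0.1]
gripper_width: 0.997
grasp_force: 0.0
```

Run:
```python
from h import *
eyes.snapshot("top");st()
x,p=wlook("heel_small",(.4555,.388,0),(0,.5,-.5))
y=90+np.degrees(x[3]); 
plan([(x[0],x[1],.26,y),(x[0],x[1],.175,y)],.15,35)
```

```text
21.77 [0.4541 0.3011 0.2859] [-179.9    0.    90.2] grip 1.001 [ 0.5 -0.8  0.4]
heel_small expected px [ 87. 288.] at [ 81. 282.] p 0.79 pose [ 0.4542  0.3898  0.     -0.0051] cost 0.006
[3.01, -0.03, 0.87] 0.07  -> [0.454 0.39  0.26 ] 89.7
[0.0, 0.0, 2.84] 0.0  -> [0.454 0.39  0.175] 89.7
```

Emit:
{"name": "apply_moves", "arguments": {"commands": [{"x":0.8,"y":0,"z":0.3,"spin":0,"gripper":1},{"x":1.6,"y":0,"z":0.6,"spin":0,"gripper":1},{"x":2.4,"y":-0.03,"z":0.87,"spin":0.07,"gripper":1},{"x":3.01,"y":-0.03,"z":0.87,"spin":0.07,"gripper":1},{"x":3.01,"y":-0.03,"z":0.87,"spin":0.07,"gripper":1}]}}

```text
time_s: 22.28
tool_pos: [0.4544, 0.391, 0.2599]
eef_rot: [-179.9, 0.0, 89.7]
ft_force: [0.3, -0.1, -0.4]
gripper_width: 1.001
grasp_force: 0.0
```

Emit:
{"name": "apply_moves", "arguments": {"commands": [{"x":0,"y":0,"z":0.9,"spin":0,"gripper":1},{"x":0,"y":0,"z":1.8,"spin":0,"gripper":1},{"x":0,"y":0,"z":2.5,"spin":0,"gripper":1},{"x":0,"y":0,"z":2.85,"spin":0,"gripper":1},{"x":0,"y":0,"z":2.85,"spin":0,"gripper":1}]}}

```text
time_s: 22.7
tool_pos: [0.4538, 0.3882, 0.1728]
eef_rot: [-179.8, 0.1, 89.6]
ft_force: [-0.3, -0.5, -0.1]
gripper_width: 1.003
grasp_force: 0.0
```

Emit:
{"name": "apply_moves", "arguments": {"commands": [{"x":0,"y":0,"z":0,"spin":0,"gripper":0.3},{"x":0,"y":0,"z":0,"spin":0,"gripper":0.3},{"x":0,"y":0,"z":0,"spin":0,"gripper":0.3},{"x":0,"y":0,"z":0,"spin":0,"gripper":0.3},{"x":0,"y":0,"z":0,"spin":0,"gripper":0.3}]}}

```text
time_s: 23.12
tool_pos: [0.4552, 0.3902, 0.1778]
eef_rot: [179.9, -0.1, 89.7]
ft_force: [-1.8, -1.3, 5.4]
gripper_width: 0.524
grasp_force: 40.7
```

Emit:
{"name": "apply_moves", "arguments": {"commands": [{"x":0,"y":0,"z":0,"spin":0,"gripper":0.3},{"x":0,"y":0,"z":0,"spin":0,"gripper":0.3}]}}

```text
time_s: 23.28
tool_pos: [0.4552, 0.3902, 0.1778]
eef_rot: [179.9, -0.1, 89.7]
ft_force: [-1.0, 0.3, 5.7]
gripper_width: 0.52
grasp_force: 40.6
```

Emit:
{"name": "apply_moves", "arguments": {"commands": [{"x":0,"y":0,"z":-0.2,"spin":0,"gripper":0.3},{"x":0,"y":0,"z":-0.8,"spin":0,"gripper":0.3},{"x":0,"y":0,"z":-1.7,"spin":0,"gripper":0.3},{"x":0,"y":0,"z":-2.6,"spin":0,"gripper":0.3},{"x":0,"y":0,"z":-3.3,"spin":0,"gripper":0.3}]}}

```text
time_s: 23.7
tool_pos: [0.4547, 0.39, 0.2779]
eef_rot: [179.9, -0.1, 89.7]
ft_force: [0.4, 0.3, 0.6]
gripper_width: 0.52
grasp_force: 41.0
```

Run:
```python
from h import *
p=eyes.snapshot("wrist");save(p,"w6"); st()
plan([(.50,.20,.28,90),(.525,-.107,.28,90)],.11,15)
```

```text
23.75 [0.4557 0.3906 0.2823] [179.6  -0.2  89.7] grip 0.525 [2.  1.1 3.1]
[-3.17, 0.76, 0.04] -0.03  -> [0.478 0.295 0.281] 89.8
[-3.18, 0.74, 0.04] -0.03  -> [0.5  0.2  0.28] 90.0
[-3.41, 0.28, -0.0] -0.0  -> [0.508 0.098 0.28 ] 90.0
[-3.41, 0.28, -0.0] -0.0  -> [ 0.517 -0.005  0.28 ] 90.0
[-3.41, 0.28, -0.0] -0.0  -> [ 0.525 -0.107  0.28 ] 90.0
```

View pics/w6.png

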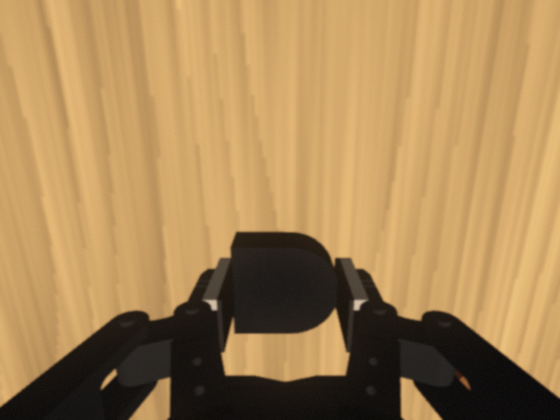

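The small heel is held square and level at (285,282). I carry it to the stack.

Emit:
{"name": "apply_moves", "arguments": {"commands": [{"x":-0.5,"y":0.1,"z":0,"spin":0,"gripper":0.3},{"x":-1.3,"y":0.3,"z":0,"spin":0,"gripper":0.3},{"x":-2.2,"y":0.5,"z":0,"spin":0,"gripper":0.3},{"x":-3.17,"y":0.76,"z":0,"spin":0,"gripper":0.3}]}}

```text
time_s: 24.08
tool_pos: [0.4766, 0.2941, 0.2755]
eef_rot: [179.9, -0.0, 89.8]
ft_force: [0.7, 0.6, -0.7]
gripper_width: 0.524
grasp_force: 41.0
```

Emit:
{"name": "apply_moves", "arguments": {"commands": [{"x":-0.8,"y":0.2,"z":0,"spin":0,"gripper":0.3},{"x":-1.6,"y":0.4,"z":0,"spin":0,"gripper":0.3},{"x":-2.4,"y":0.55,"z":0,"spin":0,"gripper":0.3},{"x":-3.18,"y":0.74,"z":0,"spin":0,"gripper":0.3}]}}

```text
time_s: 24.42
tool_pos: [0.4985, 0.1979, 0.2756]
eef_rot: [179.9, -0.0, 89.7]
ft_force: [0.3, -0.3, -0.8]
gripper_width: 0.522
grasp_force: 41.0
```

Emit:
{"name": "apply_moves", "arguments": {"commands": [{"x":-0.85,"y":0.07,"z":0,"spin":0,"gripper":0.3},{"x":-1.7,"y":0.14,"z":0,"spin":0,"gripper":0.3},{"x":-2.6,"y":0.21,"z":0,"spin":0,"gripper":0.3},{"x":-3.41,"y":0.28,"z":0,"spin":0,"gripper":0.3}]}}

```text
time_s: 24.75
tool_pos: [0.5062, 0.0954, 0.2755]
eef_rot: [179.9, 0.0, 89.7]
ft_force: [0.9, 0.1, -0.4]
gripper_width: 0.525
grasp_force: 41.0
```

Emit:
{"name": "apply_moves", "arguments": {"commands": [{"x":-0.85,"y":0.07,"z":0,"spin":0,"gripper":0.3},{"x":-1.7,"y":0.14,"z":0,"spin":0,"gripper":0.3},{"x":-2.6,"y":0.21,"z":0,"spin":0,"gripper":0.3},{"x":-3.41,"y":0.28,"z":0,"spin":0,"gripper":0.3}]}}

```text
time_s: 25.08
tool_pos: [0.514, -0.0071, 0.2756]
eef_rot: [179.9, 0.0, 89.7]
ft_force: [0.2, -0.0, -1.2]
gripper_width: 0.518
grasp_force: 41.0
```

Emit:
{"name": "apply_moves", "arguments": {"commands": [{"x":-1.0,"y":0.08,"z":0,"spin":0,"gripper":0.3},{"x":-2.0,"y":0.16,"z":0,"spin":0,"gripper":0.3},{"x":-2.9,"y":0.24,"z":0,"spin":0,"gripper":0.3},{"x":-3.41,"y":0.28,"z":0,"spin":0,"gripper":0.3},{"x":-3.41,"y":0.28,"z":0,"spin":0,"gripper":0.3}]}}

```text
time_s: 25.5
tool_pos: [0.522, -0.1108, 0.2755]
eef_rot: [179.9, 0.1, 89.5]
ft_force: [0.4, 0.1, -1.0]
gripper_width: 0.524
grasp_force: 41.0
```

Run:
```python
from h import *
eyes.snapshot("top"); eyes.snapshot("top"); st()
plan([(.525,-.107,.2025,90)],.2,15)
```

```text
25.6 [ 0.5218 -0.1082  0.2752] [180.   -0.   89.6] grip 0.522 [-0.1 -0.1 -1.2]
[0.04, 0.11, 2.42] -0.08  -> [ 0.525 -0.107  0.203] 90.0
```

Emit:
{"name": "apply_moves", "arguments": {"commands": [{"x":0.04,"y":0.11,"z":0.8,"spin":0,"gripper":0.3},{"x":0.04,"y":0.11,"z":1.6,"spin":0,"gripper":0.3},{"x":0.04,"y":0.11,"z":2.1,"spin":0,"gripper":0.3},{"x":0.04,"y":0.11,"z":2.25,"spin":0,"gripper":0.3},{"x":0.04,"y":0.11,"z":2.25,"spin":0,"gripper":0.3}]}}

```text
time_s: 26.02
tool_pos: [0.5246, -0.1055, 0.2063]
eef_rot: [-179.9, -0.1, 89.7]
ft_force: [0.1, 0.4, 0.5]
gripper_width: 0.52
grasp_force: 41.0
```

Emit:
{"name": "apply_moves", "arguments": {"commands": [{"x":0,"y":0,"z":0.1,"spin":0,"gripper":0.3},{"x":0,"y":0,"z":0.17,"spin":0,"gripper":0.3},{"x":0,"y":0,"z":0.17,"spin":0,"gripper":0.3},{"x":0,"y":0,"z":0.17,"spin":0,"gripper":0.3}]}}

```text
time_s: 26.35
tool_pos: [0.5254, -0.1068, 0.2029]
eef_rot: [179.9, 0.0, 89.7]
ft_force: [0.2, 0.2, -0.2]
gripper_width: 0.523
grasp_force: 41.0
```

Emit:
{"name": "apply_moves", "arguments": {"commands": [{"x":0,"y":0,"z":0,"spin":0,"gripper":1},{"x":0,"y":0,"z":0,"spin":0,"gripper":1},{"x":0,"y":0,"z":0,"spin":0,"gripper":1},{"x":0,"y":0,"z":0,"spin":0,"gripper":1}]}}

```text
time_s: 26.68
tool_pos: [0.5252, -0.1068, 0.2024]
eef_rot: [180.0, 0.0, 89.7]
ft_force: [-0.2, -0.1, 0.4]
gripper_width: 1.001
grasp_force: 0.0
```

Emit:
{"name": "apply_moves", "arguments": {"commands": [{"x":0,"y":0,"z":-0.6,"spin":0,"gripper":1},{"x":0,"y":0,"z":-1.5,"spin":0,"gripper":1},{"x":0,"y":0,"z":-2.6,"spin":0,"gripper":1},{"x":0,"y":0,"z":-3.2,"spin":0,"gripper":1},{"x":0,"y":0,"z":-3.2,"spin":0,"gripper":1}]}}

```text
time_s: 27.1
tool_pos: [0.5264, -0.1073, 0.3031]
eef_rot: [179.6, 0.2, 89.7]
ft_force: [1.0, -0.6, 0.4]
gripper_width: 1.001
grasp_force: 0.0
```

Run:
```python
from h import *
eyes.snapshot("top"); eyes.snapshot("top"); st()
x,p=wlook("heel_small",(.525,-.107,.024),(0,),name="w7")
plan([(.56,-.20,.30,30),(.51,-.31,.30,30)],.12,30)
```

```text
27.2 [ 0.5254 -0.1069  0.2988] [179.9   0.   89.7] grip 1.002 [ 0.1  0.2 -1. ]
heel_small expected px [215. 284.] at [213. 282.] p 0.59 pose [ 0.525  -0.1081  0.024  -0.0276] cost 0.013
[-1.55, 0.6, -0.05] 5.97  -> [ 0.543 -0.153  0.298] 59.8
[-1.05, 1.29, -0.05] 5.96  -> [ 0.56 -0.2   0.3 ] 30.0
[-1.64, 1.17, -0.0] 0.0  -> [ 0.535 -0.255  0.3  ] 30.0
[-1.64, 1.17, -0.0] 0.0  -> [ 0.51 -0.31  0.3 ] 30.0
```

View pics/w7.png

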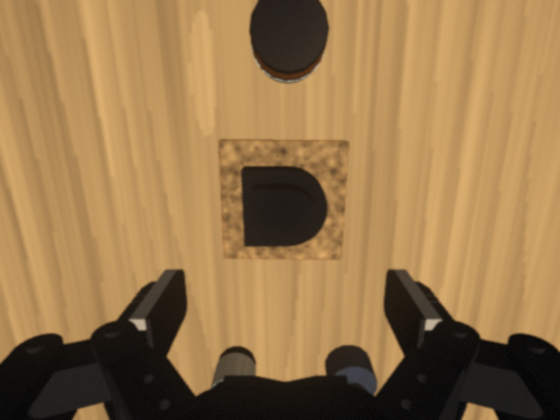

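The picture shows the small heel on the large one at (285,205), with its edge visible near row 187. The fit puts it within about 1.5 mm. Next is the weight.

Run:
```python
from h import *
plan([(.585,-.355,.30,90)],.12,30)
```

```text
[-2.76, 0.69, -0.03] -0.02  -> [ 0.545 -0.19   0.298] 89.8
[-2.75, 0.68, -0.04] -0.02  -> [ 0.565 -0.272  0.299] 89.9
[-2.76, 0.67, -0.03] -0.03  -> [ 0.585 -0.355  0.3  ] 90.0
```

Emit:
{"name": "apply_moves", "arguments": {"commands": [{"x":-0.9,"y":0.2,"z":0,"spin":0,"gripper":1},{"x":-1.8,"y":0.45,"z":0,"spin":0,"gripper":1},{"x":-2.75,"y":0.68,"z":0,"spin":0,"gripper":1}]}}

```text
time_s: 27.55
tool_pos: [0.5449, -0.1897, 0.2966]
eef_rot: [-179.9, -0.1, 89.7]
ft_force: [0.4, -0.8, 1.0]
gripper_width: 1.002
grasp_force: 0.0
```

Emit:
{"name": "apply_moves", "arguments": {"commands": [{"x":-0.9,"y":0.2,"z":0,"spin":0,"gripper":1},{"x":-1.8,"y":0.45,"z":0,"spin":0,"gripper":1},{"x":-2.75,"y":0.68,"z":0,"spin":0,"gripper":1}]}}

```text
time_s: 27.8
tool_pos: [0.5648, -0.2729, 0.2963]
eef_rot: [-179.9, -0.1, 89.7]
ft_force: [1.3, 0.4, 0.2]
gripper_width: 0.994
grasp_force: 0.0
```

Emit:
{"name": "apply_moves", "arguments": {"commands": [{"x":-0.9,"y":0.2,"z":0,"spin":0,"gripper":1},{"x":-1.8,"y":0.45,"z":0,"spin":0,"gripper":1},{"x":-2.75,"y":0.68,"z":0,"spin":0,"gripper":1},{"x":-2.75,"y":0.68,"z":0,"spin":0,"gripper":1}]}}

```text
time_s: 28.13
tool_pos: [0.5844, -0.3589, 0.295]
eef_rot: [-179.9, -0.0, 89.5]
ft_force: [0.7, -0.1, -0.7]
gripper_width: 0.999
grasp_force: 0.0
```

Run:
```python
from h import *
eyes.snapshot("top"); st()
x,p=wlook("weight",(.5853,-.2713,0),(0,),name="w8")
if x is None: x=(.5853,-.2713)
for r in spotter.landmark_of("weight",p)[:2]: print(r["p"],at_z(p,r["at"],0))
plan([(x[0],x[1],.26,90),(x[0],x[1],.175,90)],.15,35)
```

```text
28.18 [ 0.5843 -0.3568  0.2952] [-1.798e+02 -1.000e-01  8.950e+01] grip 1.001 [-0.6  0.8  0.4]
weight expected px [ 91. 286.] at [ 87. 286.] p 0.7 pose [ 0.5841 -0.2699  0.      0.0772] cost 0.004
0.93 [ 0.58521175 -0.26899524  0.        ]
[2.8, -0.03, 1.23] -0.06  -> [ 0.584 -0.27   0.26 ] 90.0
[0.0, -0.0, 2.84] -0.0  -> [ 0.584 -0.27   0.175] 90.0
```

View pics/w8.png

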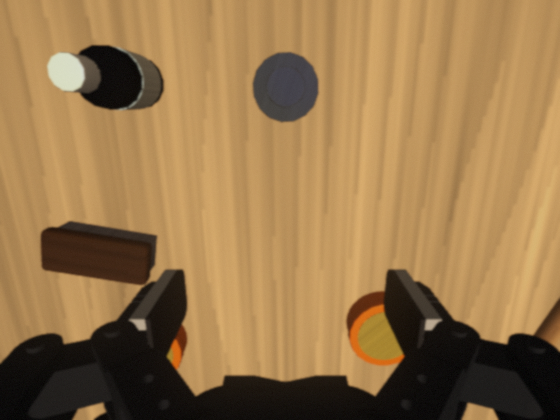

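The weight is at (286,87) and the dye bottle at (110,78), well clear of the fingers. I grasp the weight.

Emit:
{"name": "apply_moves", "arguments": {"commands": [{"x":0.8,"y":0,"z":0.4,"spin":0,"gripper":1},{"x":1.6,"y":0,"z":0.8,"spin":0,"gripper":1},{"x":2.3,"y":-0.03,"z":1.23,"spin":0,"gripper":1},{"x":2.8,"y":-0.03,"z":1.23,"spin":0,"gripper":1},{"x":2.8,"y":-0.03,"z":1.23,"spin":0,"gripper":1}]}}

```text
time_s: 28.75
tool_pos: [0.5843, -0.2667, 0.2608]
eef_rot: [-179.9, -0.1, 89.9]
ft_force: [-0.1, 0.4, 0.6]
gripper_width: 1.003
grasp_force: 0.0
```

Emit:
{"name": "apply_moves", "arguments": {"commands": [{"x":0,"y":0,"z":0.9,"spin":0,"gripper":1},{"x":0,"y":0,"z":1.8,"spin":0,"gripper":1},{"x":0,"y":0,"z":2.5,"spin":0,"gripper":1},{"x":0,"y":0,"z":2.8,"spin":0,"gripper":1},{"x":0,"y":0,"z":2.8,"spin":0,"gripper":1}]}}

```text
time_s: 29.17
tool_pos: [0.5838, -0.2702, 0.1756]
eef_rot: [-179.9, -0.1, 89.7]
ft_force: [0.9, 1.1, -0.8]
gripper_width: 1.0
grasp_force: 0.0
```

Emit:
{"name": "apply_moves", "arguments": {"commands": [{"x":0,"y":0,"z":0,"spin":0,"gripper":0.3},{"x":0,"y":0,"z":0,"spin":0,"gripper":0.3},{"x":0,"y":0,"z":0,"spin":0,"gripper":0.3},{"x":0,"y":0,"z":0,"spin":0,"gripper":0.3},{"x":0,"y":0,"z":0,"spin":0,"gripper":0.3}]}}

```text
time_s: 29.58
tool_pos: [0.5851, -0.2711, 0.1794]
eef_rot: [179.9, 0.1, 89.7]
ft_force: [-1.2, 0.2, 6.6]
gripper_width: 0.494
grasp_force: 40.9
```

Emit:
{"name": "apply_moves", "arguments": {"commands": [{"x":0,"y":0,"z":0,"spin":0,"gripper":0.3},{"x":0,"y":0,"z":0,"spin":0,"gripper":0.3}]}}

```text
time_s: 29.75
tool_pos: [0.5851, -0.2711, 0.1794]
eef_rot: [179.9, 0.1, 89.7]
ft_force: [-1.3, 0.7, 5.8]
gripper_width: 0.497
grasp_force: 40.9
```

Emit:
{"name": "apply_moves", "arguments": {"commands": [{"x":0,"y":0,"z":-0.2,"spin":0,"gripper":0.3},{"x":0,"y":0,"z":-0.8,"spin":0,"gripper":0.3},{"x":0,"y":0,"z":-1.7,"spin":0,"gripper":0.3},{"x":0,"y":0,"z":-2.6,"spin":0,"gripper":0.3},{"x":0,"y":0,"z":-3.3,"spin":0,"gripper":0.3}]}}

```text
time_s: 30.17
tool_pos: [0.5845, -0.2706, 0.2789]
eef_rot: [179.9, 0.0, 89.7]
ft_force: [0.3, -0.2, -2.4]
gripper_width: 0.494
grasp_force: 41.5
```

Run:
```python
from h import *
eyes.snapshot("top");eyes.snapshot("top"); st()
plan([(.525,-.1075,.28,90)],.1,15)
```

```text
30.27 [ 0.5856 -0.2714  0.2814] [179.7   0.2  89.7] grip 0.495 [ 0.8 -0.7 -2.4]
[2.73, -1.03, 0.02] -0.03  -> [ 0.555 -0.189  0.281] 89.8
[2.72, -1.01, 0.03] -0.04  -> [ 0.525 -0.108  0.28 ] 90.0
```

Emit:
{"name": "apply_moves", "arguments": {"commands": [{"x":0.4,"y":-0.15,"z":0,"spin":0,"gripper":0.3},{"x":1.0,"y":-0.4,"z":0,"spin":0,"gripper":0.3},{"x":1.8,"y":-0.7,"z":0,"spin":0,"gripper":0.3},{"x":2.73,"y":-1.03,"z":0,"spin":0,"gripper":0.3}]}}

```text
time_s: 30.6
tool_pos: [0.5532, -0.1882, 0.2747]
eef_rot: [-179.9, -0.0, 89.6]
ft_force: [0.6, 0.6, -2.8]
gripper_width: 0.495
grasp_force: 41.6
```

Emit:
{"name": "apply_moves", "arguments": {"commands": [{"x":0.9,"y":-0.35,"z":0,"spin":0,"gripper":0.3},{"x":1.8,"y":-0.7,"z":0,"spin":0,"gripper":0.3},{"x":2.4,"y":-0.9,"z":0,"spin":0,"gripper":0.3},{"x":2.72,"y":-1.01,"z":0,"spin":0,"gripper":0.3},{"x":2.72,"y":-1.01,"z":0,"spin":0,"gripper":0.3}]}}

```text
time_s: 31.02
tool_pos: [0.5235, -0.105, 0.2753]
eef_rot: [-179.9, -0.1, 89.8]
ft_force: [-0.3, -0.1, -3.9]
gripper_width: 0.492
grasp_force: 41.6
```

Run:
```python
from h import *
eyes.snapshot("top"); eyes.snapshot("top"); st()
plan([(.525,-.1085,.222,90)],.2,15)
```

```text
31.12 [ 0.5243 -0.107   0.2758] [-180.     0.    89.7] grip 0.493 [-0.2  0.  -3.6]
[-0.05, 0.02, 1.79] -0.06  -> [ 0.525 -0.108  0.222] 90.0
```

Emit:
{"name": "apply_moves", "arguments": {"commands": [{"x":-0.05,"y":0.02,"z":0.6,"spin":0,"gripper":0.3},{"x":-0.05,"y":0.02,"z":1.2,"spin":0,"gripper":0.3},{"x":-0.05,"y":0.02,"z":1.6,"spin":0,"gripper":0.3},{"x":-0.05,"y":0.02,"z":1.6,"spin":0,"gripper":0.3}]}}

```text
time_s: 31.45
tool_pos: [0.5239, -0.1087, 0.2251]
eef_rot: [-179.8, -0.1, 89.6]
ft_force: [-0.8, 0.5, -3.7]
gripper_width: 0.497
grasp_force: 41.6
```

Emit:
{"name": "apply_moves", "arguments": {"commands": [{"x":0,"y":0,"z":0.1,"spin":0,"gripper":0.3},{"x":0,"y":0,"z":0.18,"spin":0,"gripper":0.3},{"x":0,"y":0,"z":0.18,"spin":0,"gripper":0.3},{"x":0,"y":0,"z":0.18,"spin":0,"gripper":0.3}]}}

```text
time_s: 31.78
tool_pos: [0.5251, -0.1085, 0.2236]
eef_rot: [179.9, 0.0, 89.7]
ft_force: [0.3, -0.4, -3.3]
gripper_width: 0.497
grasp_force: 41.7
```

Run:
```python
from h import *
st()
```

```text
31.78 [ 0.5251 -0.1085  0.2236] [179.9   0.   89.7] grip 0.497 [ 0.3 -0.4 -3.3]
```

Emit:
{"name": "apply_moves", "arguments": {"commands": [{"x":0,"y":0,"z":0.06,"spin":0,"gripper":0.3},{"x":0,"y":0,"z":0.06,"spin":0,"gripper":0.3},{"x":0,"y":0,"z":0.06,"spin":0,"gripper":0.3}]}}

```text
time_s: 32.03
tool_pos: [0.525, -0.1083, 0.2214]
eef_rot: [180.0, 0.0, 89.7]
ft_force: [0.8, -1.3, -3.2]
gripper_width: 0.492
grasp_force: 41.7
```

Emit:
{"name": "apply_moves", "arguments": {"commands": [{"x":0,"y":0,"z":0,"spin":0,"gripper":0.9},{"x":0,"y":0,"z":0,"spin":0,"gripper":0.9},{"x":0,"y":0,"z":0,"spin":0,"gripper":0.9},{"x":0,"y":0,"z":0,"spin":0,"gripper":0.9}]}}

```text
time_s: 32.37
tool_pos: [0.525, -0.1083, 0.2214]
eef_rot: [180.0, 0.0, 89.7]
ft_force: [-1.5, 0.1, -0.7]
gripper_width: 0.899
grasp_force: 0.0
```

Emit:
{"name": "apply_moves", "arguments": {"commands": [{"x":0,"y":0,"z":-0.5,"spin":0,"gripper":0.9},{"x":0,"y":0,"z":-1.2,"spin":0,"gripper":0.9},{"x":0,"y":0,"z":-2.2,"spin":0,"gripper":0.9},{"x":0,"y":0,"z":-3.2,"spin":0,"gripper":0.9}]}}

```text
time_s: 32.7
tool_pos: [0.5244, -0.1081, 0.3177]
eef_rot: [-179.9, -0.0, 89.7]
ft_force: [0.5, 0.2, 0.0]
gripper_width: 0.899
grasp_force: 0.0
```

Emit:
{"name": "apply_moves", "arguments": {"commands": [{"x":-1.0,"y":0,"z":-0.3,"spin":0,"gripper":0.9},{"x":-2.0,"y":0,"z":-0.6,"spin":0,"gripper":0.9},{"x":-3.0,"y":0,"z":-0.9,"spin":0,"gripper":0.9},{"x":-3.0,"y":0,"z":-0.9,"spin":0,"gripper":0.9}]}}

```text
time_s: 33.03
tool_pos: [0.5244, -0.2026, 0.3462]
eef_rot: [179.8, 0.2, 89.5]
ft_force: [1.2, -0.6, 0.7]
gripper_width: 0.899
grasp_force: 0.0
```

Run:
```python
from h import *
eyes.snapshot("top"); st()
G=dict(heel_large=(.525,-.107,.006),heel_small=(.525,-.107,.024),weight=(.525,-.108,.042))
for l,g in G.items(): x,p=wlook(l,g,(0,))
im=cv2.cvtColor(p["pixels"],cv2.COLOR_RGB2BGR); g=(255*(im/255.)**.45).astype(np.uint8)
cv2.imwrite("pics/w9.png",cv2.resize(g,None,fx=1.4,fy=1.4))
P=[eyes.snapshot(n) for n in("scene","top")]
im=cv2.cvtColor(P[0]["pixels"],cv2.COLOR_RGB2BGR); cv2.imwrite("pics/s9.png",cv2.resize((255*(im/255.)**.6).astype(np.uint8)[100:310,180:460],None,fx=2.8,fy=2.8,interpolation=cv2.INTER_CUBIC))
for l,g,ys in [("pad",(.525,-.108,0),(0,)),("bench_block",(.528,.121,0),(0,)),("weight",(.525,-.108,.042),(0,)),("glue_jar",(.529,.008,0),(0,)),("nail_tin",(.6145,.119,0),(0,)),("spool",(.603,.2605,0),(0,))]:
    obs=[(p,r["pixels"]) for p in P for r in [pick(l,p,np.array(proj(p,[g[0],g[1],g[2]+.015])))] if r]
    if obs: x,f=fit(l,obs,np.array(g),ys,len(obs)>1); print(l,len(obs),np.round(x,4),round(f,3))
```

```text
33.08 [ 0.5244 -0.2006  0.3452] [1.799e+02 1.000e-01 8.950e+01] grip 0.905 [0.3 0.9 0.4]
heel_large expected px [ 81. 284.] at [ 93. 252.] p 0.69 pose [ 0.525  -0.1069  0.006   0.0019] cost 1.99
heel_small expected px [ 83. 285.] at [103. 260.] p 0.55 pose [ 0.506  -0.141   0.024   0.8418] cost 12.51
weight expected px [ 85. 286.] at [ 82. 286.] p 0.59 pose [ 0.5244 -0.1068  0.042   0.1216] cost 0.015
pad 2 [ 0.5257 -0.1079 -0.0027 -0.0222] 0.787
bench_block 2 [ 0.5293  0.122  -0.0006 -0.0257] 0.027
weight 2 [ 0.527  -0.1077  0.0411  0.0347] 0.065
glue_jar 2 [ 0.5288  0.0067 -0.0043  0.5105] 0.113
nail_tin 1 [0.6167 0.1179 0.     0.3121] 0.033
spool 2 [ 0.6021  0.2606 -0.0023  0.3369] 0.069
```

View pics/w9.png

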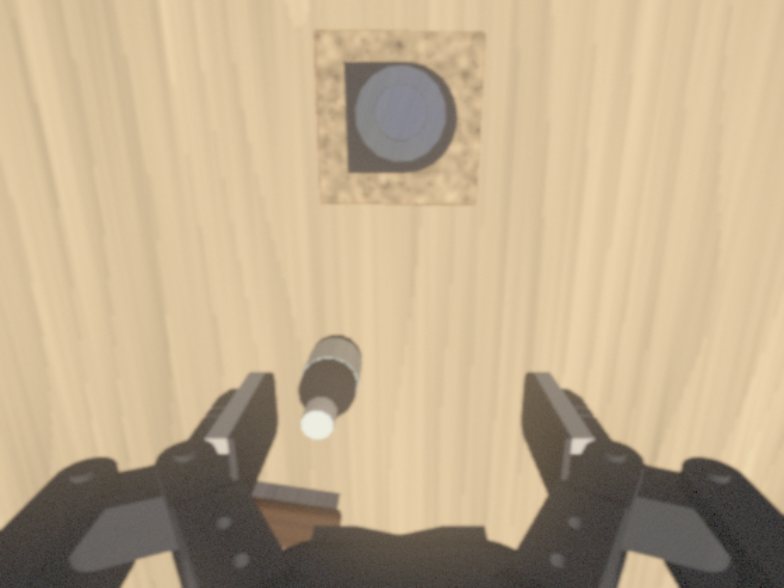

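View pics/s9.png

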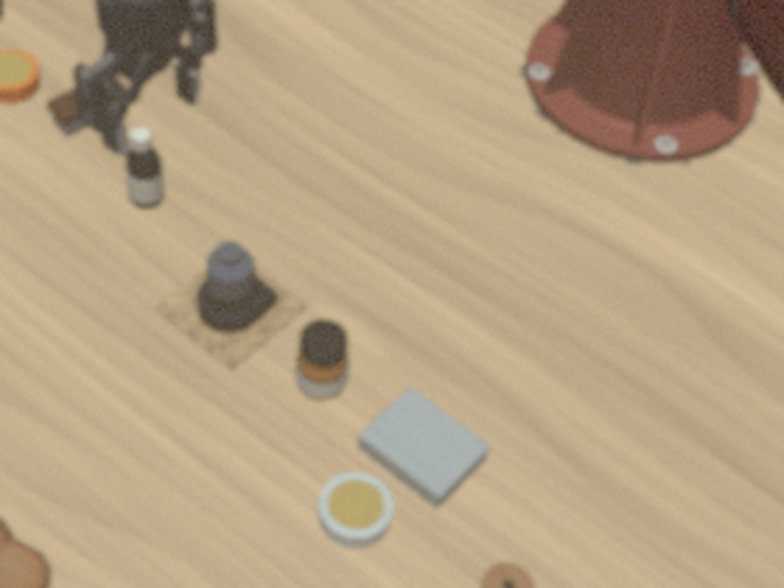

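The stack is upright and centred on the pad, with the weight at z≈0.041. The jar stands midway, the tin is behind the block, and the bystanders have not moved. I hand it in.

```bash
python3 -c "
from h import *
print(manip.hand_in())"
```

```text
the job is handed in; nothing more can be done
None
```

The job is handed in with everything placed and no verdict returned: the last pictures put the two heels and the weight stacked on the pad within about 2 mm of centre, the jar midway to the block, and the tin about 2 cm behind it, with the bystanders untouched.

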